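# Lock the rack clamps into the shaker deck

## Task

Get the tube rack on the bench shaker clamped down: push the sprung guard at the end of the deck over so that it snaps clear of the slot's entry pocket, then drop every clamp on the bench through the pocket into the T-slot, slide each along to a black rack lug of its own and turn it a quarter turn so that it locks with its bar across the slot, centred over the lug. When all the clamps are locked, push the guard back so that it snaps shut over the pocket; do not knock over the brown bottle or shove the box of pipette tips about.

Things in the scene. Friction and masses are not known exactly. Their poses are not given: they have to be found in the camera images.
- shaker: white bench shaker, aluminium deck 70 mm up, fixed; origin under its middle, z up; x -120 to 140, y -185 to 185 mm. T-slot along its y axis at x -30: mouth 16 mm wide from y -80 to 160; entry pocket at the -y end. Locked: bar along shaker x. Clamps cannot pass one another in the slot. Grey tube rack on the deck, x 46 to 120, y -66 to 166 mm, up to 62 mm above the deck
- pocket (a point): centre of the entry pocket at deck height: there the mouth is 28 mm wide and 68 mm long, narrowing by chamfers over its last 8 mm towards the slot. A clamp's head fits in only here, bar along the slot. Pocket and slot: lips 6 mm thick, under them a channel 50 mm wide, 12 mm high, floor 18 mm below the deck, so that a clamp's head can turn anywhere along it
- station1 (a point): point on the slot axis at deck height, beside the middle of a black rack lug, the one nearest the pocket (85 mm from its centre towards the shaker's +y). Lugs are 26 mm wide along the slot, 4 mm high and start 14 mm from the slot axis
- station2 (a point): point on the slot axis at deck height, beside the middle of a black rack lug, 52 mm beyond station1
- station3 (a point): point on the slot axis at deck height, beside the middle of a black rack lug, 52 mm beyond station2
- station4 (a point): point on the slot axis at deck height, beside the middle of a black rack lug, the far one, 52 mm beyond station3
- guard (a joint): angle of the sprung guard, rad: 0 = shut, leaning over the pocket; 1.4 = open, leaning away from the deck. Over-centre spring: upright at 0.7, from where it snaps to the nearer stop; 3 to 5 N on the bar starts it moving from either stop
- guard_bar (a point): centre of the guard's rubber crossbar (14 mm dia., 44 mm long along the shaker's x), 70 mm from the hinge on a flat arm 30 mm wide and 7 mm thick. Shut, it is 64 mm above the deck and 45 mm from the hinge towards the shaker's +y, over the pocket; open, as far to the other side; upright, 80 mm above the deck
- guard_hinge (a point): the guard's hinge axis (along the shaker's x), in line with the slot, 57 mm from the pocket's centre away from the stations, 10 mm above the deck
- clamp1: fixture clamp, a T-bolt with a black bar grip, stands on its steel head, 90 g. Origin: centre of its underside, z up, x along bar and head. Head 36 (x) x 22 (y) x 8 mm; stem 10 mm dia., 8 to 26 mm up; bar 50 (x) x 12 (y) mm, 26 to 48 mm up: grip across the 12 mm, TCP about 42 mm above the underside. In the slot its underside is 18 mm below the deck, its bar 8 to 30 mm above it. May be absent
- clamp2: second clamp, same as clamp1; may be absent
- clamp3: third clamp, same as clamp1; may be absent
- clamp4: fourth clamp, same as clamp1; may be absent
- wash_bottle: brown reagent bottle, 64 mm dia., 150 mm high, standing on the bench; origin under its middle; not to be knocked over
- tip_box: blue pipette-tip box with a clear lid, 87 x 122 x 72 mm high, on the bench; origin under its middle; to be left where it is
Mind the look-alikes: they are no part of the job. What is shaped like the clamp3 but red is not meant.

How it is judged:
On the way, in this order (a step that is already met when the one before it is completed fails the run):
1. the guard is snapped open, clear of the pocket (value of joint guard above 1.25 rad), for 0.2 s.
2. every clamp is locked across the slot at a lug, with the guard still open (z of clamp1 in the frame of shaker between 0.048 and 0.058 m and angle between the x axis of each of clamp1, clamp2, clamp3, clamp4 and the x axis of shaker, either way round below 0.22 rad and angle between each of clamp1, clamp2, clamp3, clamp4's own z axis and vertical below 0.15 rad and (horizontal distance between clamp1 and station1 below 0.009 m or horizontal distance between clamp1 and station2 below 0.009 m or horizontal distance between clamp1 and station3 below 0.009 m or horizontal distance between clamp1 and station4 below 0.009 m) and z of clamp2 in the frame of shaker between 0.048 and 0.058 m and (horizontal distance between clamp2 and station1 below 0.009 m or horizontal distance between clamp2 and station2 below 0.009 m or horizontal distance between clamp2 and station3 below 0.009 m or horizontal distance between clamp2 and station4 below 0.009 m) and z of clamp3 in the frame of shaker between 0.048 and 0.058 m and (horizontal distance between clamp3 and station1 below 0.009 m or horizontal distance between clamp3 and station2 below 0.009 m or horizontal distance between clamp3 and station3 below 0.009 m or horizontal distance between clamp3 and station4 below 0.009 m) and z of clamp4 in the frame of shaker between 0.048 and 0.058 m and (horizontal distance between clamp4 and station1 below 0.009 m or horizontal distance between clamp4 and station2 below 0.009 m or horizontal distance between clamp4 and station3 below 0.009 m or horizontal distance between clamp4 and station4 below 0.009 m) and value of joint guard above 1.25 rad), for 0.2 s.
3. the guard is snapped shut over the pocket (value of joint guard below 0.15 rad), for 0.2 s.
At the end, for the whole second after the job is handed in: every clamp present is upright in the T-slot, underside 48 to 58 mm above the shaker's underside, bar within 0.22 rad of square across the slot, centre within 9 mm of one of the four lug points, released and at rest; the guard is shut (below 0.15 rad) (z of clamp1 in the frame of shaker between 0.048 and 0.058 m and angle between the x axis of each of clamp1, clamp2, clamp3, clamp4 and the x axis of shaker, either way round below 0.22 rad and angle between each of clamp1, clamp2, clamp3, clamp4's own z axis and vertical below 0.15 rad and (horizontal distance between clamp1 and station1 below 0.009 m or horizontal distance between clamp1 and station2 below 0.009 m or horizontal distance between clamp1 and station3 below 0.009 m or horizontal distance between clamp1 and station4 below 0.009 m) and z of clamp2 in the frame of shaker between 0.048 and 0.058 m and (horizontal distance between clamp2 and station1 below 0.009 m or horizontal distance between clamp2 and station2 below 0.009 m or horizontal distance between clamp2 and station3 below 0.009 m or horizontal distance between clamp2 and station4 below 0.009 m) and z of clamp3 in the frame of shaker between 0.048 and 0.058 m and (horizontal distance between clamp3 and station1 below 0.009 m or horizontal distance between clamp3 and station2 below 0.009 m or horizontal distance between clamp3 and station3 below 0.009 m or horizontal distance between clamp3 and station4 below 0.009 m) and z of clamp4 in the frame of shaker between 0.048 and 0.058 m and (horizontal distance between clamp4 and station1 below 0.009 m or horizontal distance between clamp4 and station2 below 0.009 m or horizontal distance between clamp4 and station3 below 0.009 m or horizontal distance between clamp4 and station4 below 0.009 m) and linear speed of each of clamp1, clamp2, clamp3, clamp4 below 0.02 m/s and contact force between each of clamp1, clamp2, clamp3, clamp4 and the fingers below 0.05 N and value of joint guard below 0.15 rad); the robot touches nothing.
It fails at once if the brown bottle is knocked over (angle between wash_bottle's own z axis and vertical above 0.6 rad).
It fails at once if the tip box is shoved more than 6 cm (distance of tip_box from where it was at the start of the episode above 0.06 m).
Of clamp1, clamp2, clamp3, clamp4 only 3 to 4 are there at a start; the rules pass over those that are not, and their reading is None.
At some moment in a run one of clamp1, clamp2, clamp3, clamp4 may be knocked a few centimetres aside while the robot is not near it.
It also fails if it takes over 210 s, if anything falls off the work surface, if the arm or the gripper's body presses on something with over 40 N, if the wrist force passes 120 N, or if a joint passes its speed limit or range.

## Robot

A 6-joint arm with a two-finger parallel gripper is mounted at the origin on the work surface. World frame = base frame: x ahead of the robot, y to its left, z up, the work surface at z = 0. Lengths are in m, angles in rad, forces in N, time in s.
With the tool pointing down it reaches from about 0.325 to 0.875 m from the base axis. Payload 4.4 kg.
Tool frame: the origin (TCP) lies between the finger pads, 19 mm behind the fingertips; this is the grasp point; z points along the fingers, y is the line along which they close (so a half turn about z gives the same grasp; the last joint's range is limited). The gripper opens to 85 mm and grips with 20 to 120 N. Pads are 22 mm wide; open, the fingers measure 114 mm over their backs; the gripper's body (76 mm by 85 mm) begins 54 mm behind the grasp point. The pads swing forward as they close: fully open they stand 13 mm farther back than shut.
Start: joints at [-0.15, 0.207, 1.542, -0, 1.393, -0.15], TCP at [0.575, -0, 0.25] pointing down, gripper open.
Joint ranges: [-2.73, 2.73], [-0.86, 2.22], [0.23, 2.46], [-1.11, 4.25], [0.08, 2.63], [-2.82, 2.82]. Speed limits (rad/s): [2.79, 2.79, 3.14, 3.14, 3.14, 3.14].

## Interface

Orientations are given as a unit quaternion [w, x, y, z].
In Python, from cell import monitor, snapshot, workorder gives the robot as it stands.
- The arm moves only by the tool apply_moves, never from a script. Its argument "moves" is a list of rows, each a list of 4 numbers: the shift along the world's x, y, z in m, then the turn about the world's z in degrees. In form: [[tx, ty, tz, spin], ...]. A call has exactly 5 rows; each row shifts and turns the commanded pose from where the row before left it; what a row does not reach is not made up. A row lasts 1/12 s, in which the tool goes at most 41.7 mm and 7.16 degrees, less where a joint would pass 70% of its speed; a pose out of reach is approached as far as the arm can. A call is refused whole if a number of a shift passes 0.0417 or a number of a turn 7.16, either way. A call with a gripper value outside its range is refused whole. "fingers" is the closure in counts, from 0 (fully open) to 255 (shut), set as the call begins (left out, the last holds). The fingers move at their own pace and stop on an object; the grip force is fixed at half the most. Time passes only in rows, so rows that do not move let the fingers close, or fill a call up. It gives the time, the measured TCP pose, the force, the opening and the grip force at its end, in the units of the state.
- monitor.read_state(): the state, without advancing time (a new reading comes with each control period).
- snapshot(name): name is "scene" or "side" or "wrist"; returns a dict with "frame" (400x640x3 uint8, red, green, blue), "fx", "fy", "cx", "cy" (pixels), "pose" (4x4, takes a point from camera to world coordinates). Camera axes: x right, y down, z forward; pixel columns grow to the right and rows downward; lengths in m; the calibration is good to about 2 mm. A picture is of the moment at which its call begins. There is no depth.
- workorder.close_job(): hands the job in; it is judged then, once.
The state is a dict: "time": time; "q": joint angles; "dq": joint speeds; "joint_torque": joint torques, N m; "position": TCP position; "eef_rot": TCP orientation; "contact_force": force on the tool from outside, world axes, zero at the start; "torque": the same for the moment, N m; "width": finger opening in m; "grip_force": force on a finger pad.
Only numpy, scipy, OpenCV 4.12 (cv2) and the standard library are available. Lean on these libraries where they do the work, as an engineer would, in place of code of your own. Each camera call takes 0.05 s, during which the arm holds its last target. There are 200 camera calls.

## Working session

There is one attempt and no reset: what is moved stays moved. The work goes in short steps, Python scripts to look and compute and a tool call to move; the robot and the scene stay as the last step left them, time stands still between calls to the robot, and variables do not carry over. Pictures are saved under pics/ and viewed, at most 14 in all, crops included, and the job is handed in when it is done.

Besides the shell and the picture viewer there is one more tool, called after "Call:" as name(argument=value, ...) on one line, values as JSON. apply_moves: Moves the arm, as the interface text tells. Its arguments: {"type":"object","properties":{"moves":{"type":"array"},"fingers":{"type":"number"}},"required":["moves"]}

```bash
ls; mkdir -p pics
cat > h.py <<'E'
import numpy as np, cv2, json
from cell import monitor, snapshot, workorder
def snap(n,f):
    s=snapshot(n); cv2.imwrite(f'pics/{f}.png',cv2.cvtColor(s['frame'],cv2.COLOR_RGB2BGR))
    np.savez(f'pics/{f}.npz',**{k:np.array(v) for k,v in s.items()}); return s
def load(f): return dict(np.load(f'pics/{f}.npz'))
def ray(s,u,v):
    P=np.array(s['pose']); d=P[:3,:3]@np.array([(u-s['cx'])/s['fx'],(v-s['cy'])/s['fy'],1]); return P[:3,3],d
def onz(s,u,v,z):
    o,d=ray(s,u,v); return o+d*(z-o[2])/d[2]
def proj(s,p):
    P=np.array(s['pose']); c=P[:3,:3].T@(np.array(p)-P[:3,3]); return np.array([s['cx']+s['fx']*c[0]/c[2],s['cy']+s['fy']*c[1]/c[2]])
E
python3 - <<'E'
from h import *
for n in ['scene','side','wrist']:
    s=snap(n,n+'0'); print(n,s['fx'],np.round(s['pose'],3).tolist())
a=cv2.imread('pics/scene0.png');b=cv2.imread('pics/side0.png')
print(monitor.read_state())
E
```

```text
pics
scene 407.39522095744974 [[-0.315, 0.627, -0.712, 1.274], [0.949, 0.22, -0.227, 0.204], [0.014, -0.747, -0.664, 0.798], [0.0, 0.0, 0.0, 1.0]]
side 393.4277376717778 [[0.994, -0.077, 0.082, 0.462], [-0.112, -0.62, 0.776, -0.669], [-0.009, -0.781, -0.625, 0.619], [0.0, 0.0, 0.0, 1.0]]
wrist 346.6862538684488 [[1.0, -0.001, -0.001, 0.574], [-0.002, -0.953, -0.304, 0.078], [-0.001, 0.304, -0.953, 0.373], [0.0, 0.0, 0.0, 1.0]]
{'time': 0.15, 'q': array([-1.50495898e-01,  2.07252661e-01,  1.54262067e+00, -8.12166038e-06,
        1.39348324e+00, -1.50500943e-01]), 'dq': array([-5.12181996e-06, -2.74927172e-03, -6.54075529e-03, -1.34737181e-03,
        4.76903544e-04, -6.48414678e-04]), 'joint_torque': array([ 5.23460058e-04, -3.83512866e+01, -2.92037880e+01, -1.78299792e-04,
        6.64118095e-03, -5.65601522e-05]), 'position': array([5.74455172e-01, 7.12590442e-05, 2.49078770e-01]), 'eef_rot': array([-7.07725675e-04,  7.07104213e-01,  7.07108799e-01, -5.26307239e-04]), 'contact_force': array([ 0.19629781, -0.47681183,  0.8087174 ]), 'torque': array([ 0.03533865,  0.01880101, -0.04897794]), 'grip_force': 0.0, 'width': 0.08524901303923278}
```

View pics/scene0.png

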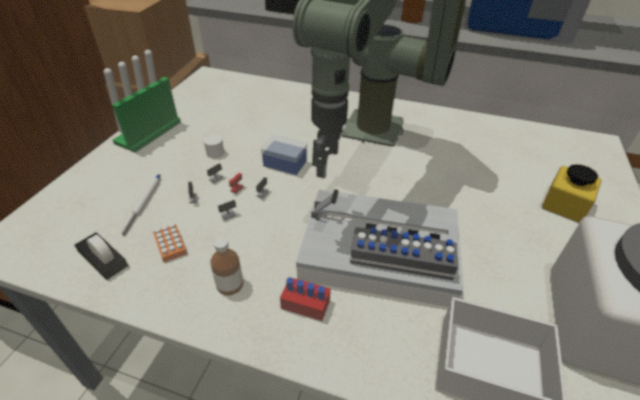

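View pics/side0.png

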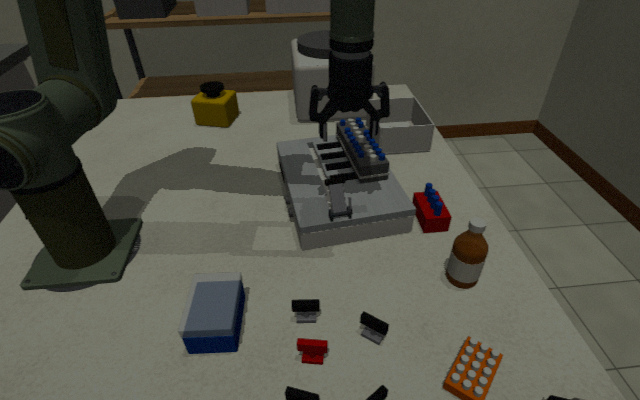

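The scene view has four black clamps at about (191,190), (214,171), (262,186) and (227,207), and a red look-alike at (236,182). The shaker's guard is at (325,205), the bottle at (227,268) and the tip box at (285,155). The side view agrees: black at (306,308), (374,326), (302,395) and (377,395), red at (312,350). I'll enlarge the clamps and the shaker in one picture.

Run:
```python
from h import *
a=cv2.imread('pics/scene0.png');b=cv2.imread('pics/side0.png')
A=cv2.resize(a[155:305,170:470],(800,400),interpolation=cv2.INTER_CUBIC)
B=cv2.resize(b[110:250,265:425],(800,700),interpolation=cv2.INTER_CUBIC)
cv2.imwrite('pics/cA.png',A);cv2.imwrite('pics/cB.png',B[:600])
# coarse clamp positions
for n,img in (('scene',a),('side',b)):
    s=load(n+'0'); g=img.max(2).astype(int)
    hsv=cv2.cvtColor(img,cv2.COLOR_BGR2HSV)
    for nm,m in (('blk',(g<60)),('red',(hsv[...,1]>150)&((hsv[...,0]<6)|(hsv[...,0]>174))&(g>80))):
        k,l,st,c=cv2.connectedComponentsWithStats(m.astype(np.uint8))
        for i in range(1,k):
            if 15<st[i,4]<900:
                p=onz(s,*c[i],0.037)
                if 0.2<p[0]<0.9 and abs(p[1])<0.6: print(n,nm,c[i].round(1),st[i,4],p.round(3))
```

```text
scene blk [333.9 196.9] 18 [ 0.45  -0.015  0.037]
scene blk [369.5 225.8] 23 [0.527 0.106 0.037]
scene blk [390.8 229. ] 21 [0.521 0.16  0.037]
scene blk [412.  231.7] 23 [0.512 0.214 0.037]
scene blk [434.8 235.9] 29 [0.508 0.271 0.037]
scene blk [101.6 260.9] 581 [ 0.848 -0.467  0.037]
scene blk [425.8 265.5] 284 [0.611 0.262 0.037]
scene red [326.8 292.3] 19 [0.759 0.063 0.037]
scene red [303.6 300.2] 363 [0.795 0.021 0.037]
side blk [418.6 115. ] 283 [0.894 0.495 0.037]
side blk [310.5 144.9] 19 [0.523 0.344 0.037]
side blk [432.5 201.6] 229 [0.791 0.039 0.037]
side blk [340.1 212.6] 221 [0.566 0.025 0.037]
side blk [305.4 307. ] 407 [ 0.468 -0.229  0.037]
side blk [373.6 326.2] 482 [ 0.581 -0.283  0.037]
side blk [306.7 321.3] 44 [ 0.468 -0.26   0.037]
side blk [312.5 350.4] 220 [ 0.473 -0.316  0.037]
side blk [309.4 362.2] 21 [ 0.467 -0.336  0.037]
side blk [378.8 393.6] 190 [ 0.565 -0.398  0.037]
side blk [299.5 394.3] 327 [ 0.448 -0.385  0.037]
side blk [556.1 397.8] 64 [ 0.821 -0.434  0.037]
side red [429.3 207. ] 331 [0.777 0.02  0.037]
side red [311.7 342. ] 175 [ 0.473 -0.301  0.037]
side red [311.9 358.2] 113 [ 0.471 -0.329  0.037]
```

View pics/cA.png

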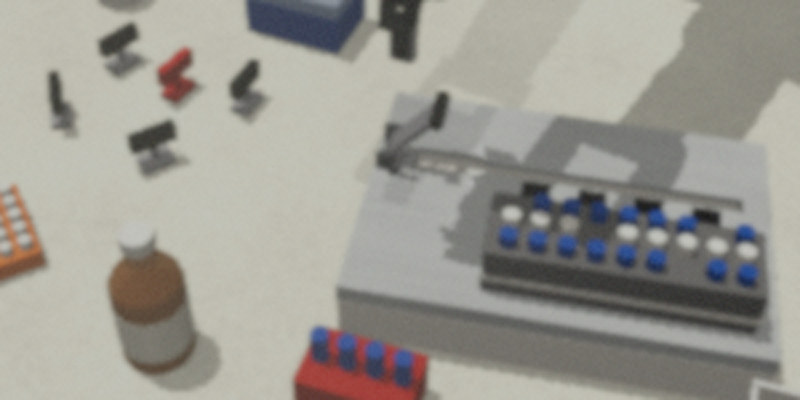

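View pics/cB.png

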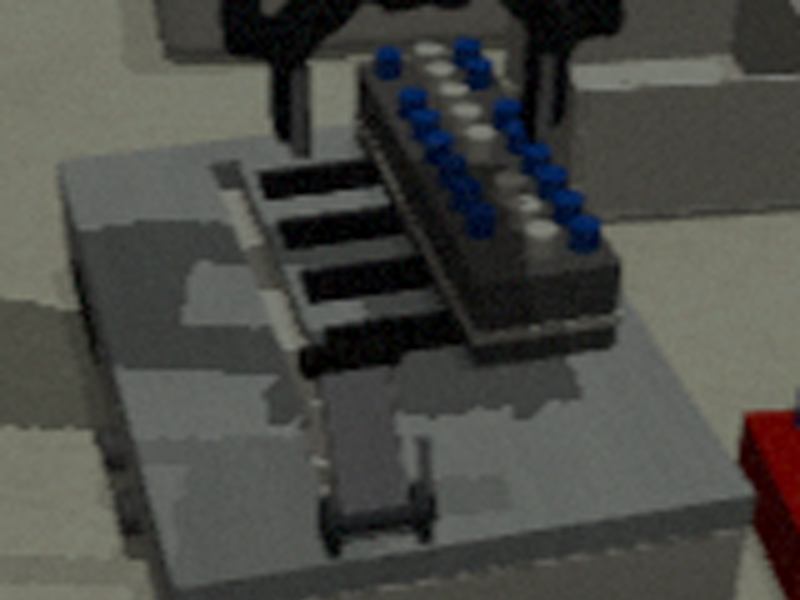

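The crops confirm the picture. The red clamp is at crop (175,75), or scene (236,182), and is not meant. The four black ones are at crop (55,95), (120,45), (153,140) and (245,85). The shaker deck corners in scene are about (319,190), (458,209), (297,264) and (462,291). In side they are (277,142), (300,227) and (415,208). The guard is shut, with its bar over the pocket.

Run:
```python
from h import *
sc=load('scene0');sd=load('side0')
cs=[(sc,318.9,189.9,-120,-185),(sc,458,209.4,-120,185),(sc,297.5,263.8,140,-185),(sc,461.7,290.7,140,185),(sd,277,142,-120,185),(sd,300,227.4,-120,-185),(sd,415,208,140,-185)]
W=np.array([onz(s,u,v,.07)[:2] for s,u,v,_,_ in cs]);L=np.array([c[3:] for c in cs])/1000
print(W.round(3))
# rigid fit
lm,wm=L.mean(0),W.mean(0);H=(L-lm).T@(W-wm);th=np.arctan2(H[0,1]-H[1,0],H[0,0]+H[1,1])
R=np.array([[np.cos(th),-np.sin(th)],[np.sin(th),np.cos(th)]]);o=wm-R@lm
print('yaw',np.degrees(th),'o',o,'res',((W-(L@R.T+o))*1000).round(1).tolist())
f=lambda x,y:(R@np.array([x,y])+o).round(4)
# pocket: lengths; slot begins y=-80, 68mm pocket -> y -148..-80, centre -114
for n,y in (('pocket',-114),('st1',-29),('st4',127),('hinge',-171),('bar',-126)):print(n,f(-.03,y/1000))
# lug ends (side view) at slot side
for u,v in ((262,183),(283,233),(308,285)):
    p=onz(sd,265+u/5,110+v/5,.074); print('lug',(R.T@(p[:2]-o)).round(4))
# clamps: bar-top centres via scene crop pixel, z .037
for n,(u,v) in dict(a=(55,90),b=(118,40),c=(153,137),d=(245,78),red=(176,65)).items():
    print(n,onz(sc,170+u*.375,155+v*.375,.037).round(3))
for n,(u,v) in dict(tip=(285,165),bottle=(229,290)).items(): print(n,onz(sc,u,v,0).round(3))
```

```text
[[ 0.472 -0.052]
 [ 0.425  0.315]
 [ 0.73  -0.017]
 [ 0.684  0.341]
 [ 0.427  0.315]
 [ 0.47  -0.052]
 [ 0.727 -0.019]]
yaw 6.975511295503626 o [0.56743257 0.14602453] res [[1.0, 0.0], [-0.5, -0.1], [1.3, 3.4], [-0.2, -5.7], [1.3, -0.2], [-0.6, 0.4], [-2.3, 2.1]]
pocket [0.5515 0.0292]
st1 [0.5412 0.1136]
st4 [0.5222 0.2684]
hinge [ 0.5584 -0.0274]
bar [0.553  0.0173]
lug [-0.0156  0.1251]
lug [-0.0159  0.0718]
lug [-0.0147  0.0201]
a [ 0.551 -0.41   0.037]
b [ 0.453 -0.39   0.037]
c [ 0.583 -0.277  0.037]
d [ 0.466 -0.227  0.037]
red [ 0.471 -0.308  0.037]
tip [ 0.315 -0.218  0.   ]
bottle [ 0.802 -0.162  0.   ]
```

The rigid fit of the shaker gives yaw 7° and origin (0.567, 0.146), and the lugs agree with it. Next I open the guard: shut fingers go in behind the bar and push it towards shaker −y.

Call:
apply_moves(moves=[[-0.013,0.028,0,3.5],[-0.013,0.028,0,3.5],[0,0,-0.038,0],[0,0,-0.038,0],[0,0,-0.038,0]], fingers=255)

```text
time: 0.57
position: [0.5494, 0.0567, 0.1357]
eef_rot: [0.001, 0.662, 0.749, 0.001]
contact_force: [0.3, -0.9, 0.9]
width: 0.0256
grip_force: 0.0
```

Call:
apply_moves(moves=[[0,0,0,0],[0,0,0,0],[0.001,-0.009,0,0],[0.001,-0.009,0,0],[0.001,-0.009,0,0]])

```text
time: 0.98
position: [0.5547, 0.0303, 0.14]
eef_rot: [0.0, 0.663, 0.748, 0.004]
contact_force: [-3.3, 18.3, 13.8]
width: 0.0001
grip_force: 8.8
```

Call:
apply_moves(moves=[[0.001,-0.009,0,0],[0.001,-0.009,0,0],[0.001,-0.009,0,0],[0.001,-0.009,0,0],[0.001,-0.009,0,0]])

```text
time: 1.4
position: [0.558, -0.0177, 0.1374]
eef_rot: [0.001, 0.663, 0.749, 0.0]
contact_force: [-0.4, 0.9, -0.2]
width: 0.0004
grip_force: 0.2
```

Call:
apply_moves(moves=[[0.001,-0.009,0,0],[0.001,-0.009,0,0],[0.001,-0.009,0,0],[0,0,0,0],[0,0,0,0]])

```text
time: 1.82
position: [0.5598, -0.0437, 0.1357]
eef_rot: [-0.0, 0.663, 0.749, -0.0]
contact_force: [-0.2, -0.3, -0.2]
width: -0.0004
grip_force: 0.0
```

Call:
apply_moves(moves=[[0,0.02,0.02,0],[0,0.02,0.04,0],[0,0,0.04,0],[0,0,0.02,0],[0,0,0,0]], fingers=0)

```text
time: 2.23
position: [0.5636, -0.0039, 0.2602]
eef_rot: [0.005, 0.662, 0.749, 0.003]
contact_force: [0.7, 0.5, 1.1]
width: 0.0604
grip_force: 0.0
```

Run:
```python
from h import *
s=snap('wrist','w1');snap('scene','sc1');print(monitor.read_state()['position'])
```

```text
[ 0.56039783 -0.00390299  0.25421151]
```

View pics/w1.png

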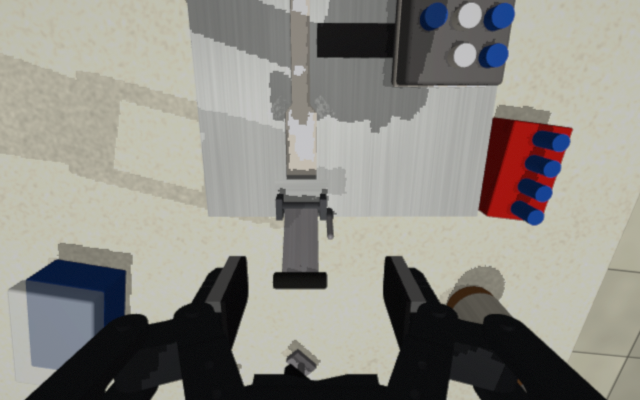

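The guard now leans away from the deck, with its bar at (300,280), clear of the pocket at (300,145). Next is a look over the clamps, with the shaker pose refined from the wrist picture.

Call:
apply_moves(moves=[[-0.008,-0.04,0.008,0],[-0.008,-0.04,0.008,0],[-0.008,-0.04,0.008,0],[-0.008,-0.04,0.008,0],[-0.008,-0.04,0.008,0]])

```text
time: 2.75
position: [0.5182, -0.2051, 0.2907]
eef_rot: [-0.003, 0.662, 0.749, -0.0]
contact_force: [0.2, -0.4, -0.1]
width: 0.0852
grip_force: 0.0
```

Call:
apply_moves(moves=[[-0.008,-0.04,0.008,-7],[0,0,0,0],[0,0,0,0],[0,0,0,0],[0,0,0,0]])

```text
time: 3.17
position: [0.5115, -0.2428, 0.2993]
eef_rot: [-0.002, 0.707, 0.708, -0.0]
contact_force: [-0.2, 1.0, 0.5]
width: 0.0854
grip_force: 0.0
```

Run:
```python
from h import *
w=load('w1')
th=np.radians(6.9755);R=np.array([[np.cos(th),-np.sin(th)],[np.sin(th),np.cos(th)]]);o=np.array([.56743,.14602])
for n,u,v in (('pL',287,178),('pR',316,178),('sL',291,30),('sR',309,30),('deckL',207,216),('deckR',480,216),('lug1 end L',316,23),('lugbot',316,55)):
    p=onz(w,u,v,.07);print(n,p.round(4),((R.T@(p[:2]-o))*1000).round(1))
s=snap('wrist','w2');print(monitor.read_state()['position'],s['pose'][:3,3])
```

```text
pL [ 0.5395 -0.0068  0.07  ] [ -46.3 -148.3]
pR [ 0.5663 -0.0036  0.07  ] [ -19.3 -148.3]
sL [0.5306 0.1178 0.07  ] [-40.  -23.5]
sR [0.5453 0.1196 0.07  ] [-25.2 -23.5]
deckL [ 0.4669 -0.0532  0.07  ] [-123.9 -185.6]
deckR [ 0.729  -0.0223  0.07  ] [ 140.  -186.7]
lug1 end L [0.5503 0.1255 0.07  ] [-19.5 -18.3]
lugbot [0.5533 0.1015 0.07  ] [-19.4 -42.4]
[ 0.51178133 -0.24263325  0.29971782] [ 0.5111532  -0.16474244  0.42327041]
```

View pics/w2.png

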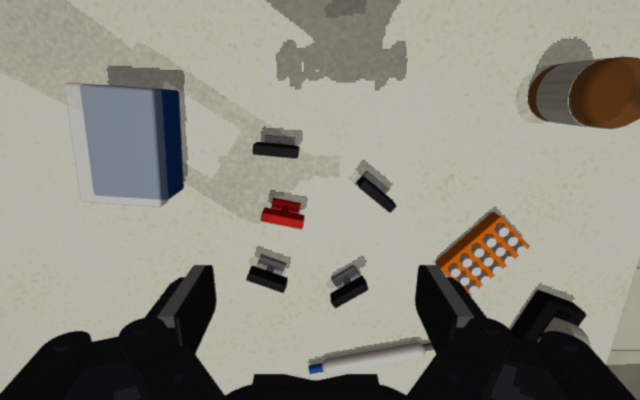

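The wrist view shows the black clamps at (276,145), (376,187), (268,272) and (349,285). The red look-alike at (284,212) differs by colour and is not meant. The tip box is at (125,145) and the bottle at (590,90), both well clear. I measure the bars.

```bash
cat >> h.py <<'E'
def bars(s,roi,thr=55,z=.045,amin=120):
    f=np.array(s['frame']); m=(f.max(2)<thr).astype(np.uint8)
    x0,y0,x1,y1=roi; k=np.zeros_like(m);k[y0:y1,x0:x1]=m[y0:y1,x0:x1]
    out=[]
    for c in cv2.findContours(k,cv2.RETR_EXTERNAL,cv2.CHAIN_APPROX_NONE)[0]:
        if cv2.contourArea(c)<amin: continue
        W=np.array([onz(s,*p[0],z)[:2] for p in c],np.float32)*1000
        (cx,cy),(w,h),a=cv2.minAreaRect(W)
        if w<h: a+=90; w,h=h,w
        out.append((c[:,0].mean(0).round(0),round(cx,1),round(cy,1),round(w),round(h),round((a+90)%180-90,1)))
    return out
E
python3 - <<'E'
from h import *
for b in bars(load('w2'),(235,120,415,320)):print(b)
E
```

```text
(array([348., 290.]), 548.7, -399.0, 51, 30, 33.2)
(array([267., 278.]), 453.1, -380.9, 48, 29, -22.2)
(array([376., 193.]), 580.0, -275.3, 53, 13, -39.4)
(array([276., 149.]), 467.1, -224.4, 49, 15, -5.5)
```

Call:
apply_moves(moves=[[0.0085,-0.004,-0.02,6.35],[0.0085,-0.004,-0.02,6.35],[0.0085,-0.004,-0.02,6.35],[0.0085,-0.004,-0.02,6.35],[0.0085,-0.004,-0.02,6.35]], fingers=110)

```text
time: 3.63
position: [0.5551, -0.2625, 0.1998]
eef_rot: [-0.0, 0.483, 0.876, 0.0]
contact_force: [0.7, -0.2, -0.5]
width: 0.0486
grip_force: 0.0
```

Call:
apply_moves(moves=[[0.0085,-0.004,-0.02,6.35],[0.0085,-0.004,-0.02,6.35],[0.0085,-0.004,-0.02,6.35],[0,0,-0.015,0],[0,0,0,0]])

```text
time: 4.05
position: [0.578, -0.2729, 0.1211]
eef_rot: [-0.005, 0.334, 0.942, 0.001]
contact_force: [-1.4, 0.2, -0.1]
width: 0.0485
grip_force: 0.0
```

Run:
```python
from h import *
s=snap('wrist','w3');st=monitor.read_state();print(st['position'],st['width'],proj(s,[.580,-.2753,.048]))
for b in bars(s,(180,60,460,330)):print(b)
```

```text
[ 0.57869892 -0.27361584  0.12323188] 0.04886435694309332 [314.48155224 231.12866772]
(array([403., 300.]), 659.7, -266.7, 84, 42, 7.4)
(array([230., 299.]), 574.9, -353.0, 57, 56, 50.9)
(array([312., 227.]), 579.0, -276.2, 54, 12, -39.7)
```

View pics/w3.png

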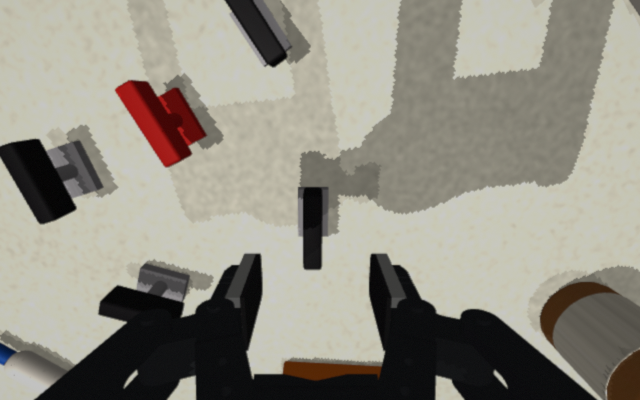

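The black bar at (312,227) sits between the fingers, bar along the image column, and the red one at (165,125) is away to the left. I go down and grip.

Call:
apply_moves(moves=[[0,-0.002,-0.025,0],[0,0,-0.025,0],[0,0,-0.02,0],[0,0,-0.01,0],[0,0,0,0]])

```text
time: 4.52
position: [0.5787, -0.2767, 0.0444]
eef_rot: [-0.002, 0.335, 0.942, 0.001]
contact_force: [-0.4, 1.7, -0.3]
width: 0.0484
grip_force: 0.0
```

Call:
apply_moves(moves=[[0,0,0,0],[0,0,0,0],[0,0,0,0],[0,0,0,0],[0,0,0,0]], fingers=255)

```text
time: 4.93
position: [0.5816, -0.2793, 0.0487]
eef_rot: [0.002, 0.335, 0.942, -0.0]
contact_force: [0.3, 0.9, 6.0]
width: 0.0108
grip_force: 60.1
```

Call:
apply_moves(moves=[[0,0,0.03,0],[0,0,0.035,0],[0,0,0.035,0],[0,0,0.035,0],[0,0,0.03,0]])

```text
time: 5.35
position: [0.5801, -0.2785, 0.2139]
eef_rot: [0.001, 0.335, 0.942, -0.0]
contact_force: [2.1, -1.0, -0.3]
width: 0.0109
grip_force: 59.2
```

Call:
apply_moves(moves=[[-0.00375,0.03825,0,-5.475],[-0.00375,0.03825,0,-5.475],[-0.00375,0.03825,0,-5.475],[-0.00375,0.03825,0,-5.475],[-0.00375,0.03825,0,-5.475]])

```text
time: 5.77
position: [0.5604, -0.0856, 0.2113]
eef_rot: [-0.0, 0.551, 0.834, -0.0]
contact_force: [0.5, 0.4, -1.2]
width: 0.0106
grip_force: 59.1
```

Call:
apply_moves(moves=[[-0.00375,0.03825,0,-5.475],[-0.00375,0.03825,0,-5.475],[-0.00375,0.03825,0,-5.475],[0,0,-0.04,0],[0,0,-0.035,0]])

```text
time: 6.18
position: [0.5518, 0.0301, 0.1381]
eef_rot: [0.003, 0.661, 0.75, 0.002]
contact_force: [-0.0, -0.8, -1.6]
width: 0.0107
grip_force: 59.2
```

Call:
apply_moves(moves=[[0,0,0,0],[0,0,0,0],[0,0,0,0],[0,0,0,0],[0,0,0,0]])

```text
time: 6.6
position: [0.552, 0.0268, 0.1389]
eef_rot: [0.002, 0.663, 0.749, 0.001]
contact_force: [0.0, -0.6, -1.3]
width: 0.0106
grip_force: 59.1
```

Run:
```python
from h import *
s=snap('wrist','w4');st=monitor.read_state();print(st['position'],st['eef_rot'],st['width'])
b=snap('side','sd4')['frame'][:,:,::-1]
a=cv2.imread('pics/w4.png')
A=cv2.resize(a[40:340,220:420],(400,600),interpolation=cv2.INTER_CUBIC);B=cv2.resize(b[130:250,290:370],(400,600),interpolation=cv2.INTER_CUBIC)
cv2.imwrite('pics/c4.png',np.hstack([A,B]))
```

```text
[0.55173079 0.02692916 0.13860531] [0.00178517 0.66296042 0.74865124 0.00127306] 0.010709432884459703
```

View pics/c4.png

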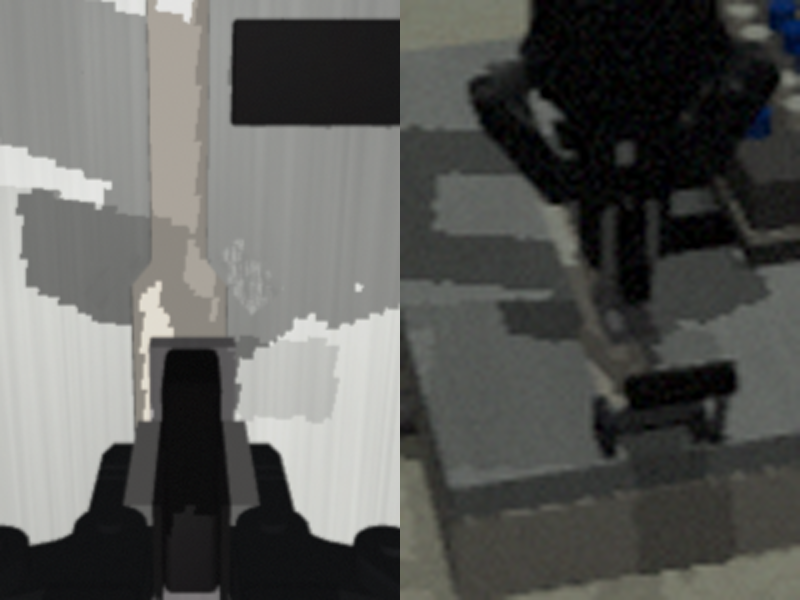

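The clamp head (crop x 151–236) sits right of the pocket (134–228). I compute the shift.

Run:
```python
from h import *
s=load('w4');th=np.radians(7);R=np.array([[np.cos(th),-np.sin(th)],[np.sin(th),np.cos(th)]])
g=lambda u,v,z:(R.T@(onz(s,220+u/2,40+v/2,z)[:2]))*1000
for n,u,v,z in (('headL',151,340,.0976),('headR',236,340,.0976),('pL',134,320,.07),('pR',228,320,.07),('chamL',152,262,.07),('chamR',209,262,.07),('slotL',149,60,.07),('slotR',207,60,.07),('lugTL',232,20,.074),('lugBL',232,125,.074)): print(n,g(u,v,z).round(1))
print(R.T@[.5517,.0269]*1000)
```

```text
headL [541.  -19.7]
headR [562.5 -19.8]
pL [534.7 -23.1]
pR [562.1 -23.2]
chamL [540.3  -5.9]
chamR [556.5  -5.9]
slotL [540.6  47.8]
slotR [555.6  47.8]
lugTL [561.8  57. ]
lugBL [562.1  31.6]
[550.8659972  -40.53582528]
```

The slot axis is 3.3 mm to the −x side and the pocket's y is right. I shift, lower, and begin sliding.

Call:
apply_moves(moves=[[-0.0033,-0.0004,0,0],[0,0,-0.01,0],[0,0,-0.01,0],[0,0,-0.01,0],[0,0,-0.008,0]])

```text
time: 7.12
position: [0.5467, 0.0274, 0.0997]
eef_rot: [-0.001, 0.663, 0.749, -0.0]
contact_force: [-22.3, 2.3, 66.8]
width: 0.0105
grip_force: 70.2
```

Call:
apply_moves(moves=[[0,0,0,0],[-0.0012,0.01,0,0],[-0.0024,0.02,0,0],[-0.0024,0.02,0,0],[-0.0024,0.02,0,0]])

```text
time: 7.53
position: [0.5411, 0.0957, 0.1]
eef_rot: [0.004, 0.663, 0.749, 0.0]
contact_force: [0.7, -16.5, 18.2]
width: 0.0107
grip_force: 63.7
```

Call:
apply_moves(moves=[[0,0,0.0015,0],[-0.0024,0.02,0,0],[-0.0024,0.02,0,0],[-0.0024,0.02,0,0],[-0.0024,0.02,0,0]])

```text
time: 7.95
position: [0.5296, 0.1764, 0.1]
eef_rot: [0.001, 0.663, 0.749, -0.0]
contact_force: [0.2, -4.1, 5.3]
width: 0.0103
grip_force: 61.5
```

Call:
apply_moves(moves=[[-0.0024,0.02,0,0],[-0.0024,0.02,0,0],[-0.0024,0.02,0,0],[-0.0024,0.02,0,0],[-0.001,0.008,0,0]])

```text
time: 8.37
position: [0.5187, 0.2659, 0.1]
eef_rot: [0.001, 0.662, 0.75, -0.0]
contact_force: [1.4, -4.4, 6.9]
width: 0.0104
grip_force: 61.6
```

Call:
apply_moves(moves=[[0,0,0,0],[0,0,0,0],[0,0,0,0],[0,0,0,0],[0,0,0,0]])

```text
time: 8.78
position: [0.5187, 0.2661, 0.1]
eef_rot: [-0.0, 0.663, 0.749, 0.001]
contact_force: [-0.0, 2.8, 4.4]
width: 0.0102
grip_force: 61.3
```

Run:
```python
from h import *
s=snap('wrist','w5');st=monitor.read_state();print(st['position'],st['contact_force'],st['q'])
th=np.radians(7);R=np.array([[np.cos(th),-np.sin(th)],[np.sin(th),np.cos(th)]]);print(R.T@st['position'][:2]*1000)
a=cv2.imread('pics/w5.png');b=snap('scene','sc5')['frame'][:,:,::-1]
A=cv2.resize(a[40:340,220:420],(400,600),interpolation=cv2.INTER_CUBIC);B=cv2.resize(b[150:300,400:500],(400,600),interpolation=cv2.INTER_CUBIC)
cv2.imwrite('pics/c5.png',np.hstack([A,B]))
```

```text
[0.51874    0.2659788  0.10003345] [-0.28206223  2.79537542  2.87600447] [0.32444561 0.38477686 1.64844575 0.00201764 1.10658139 0.2016546 ]
[547.28805688 200.77772994]
```

View pics/c5.png

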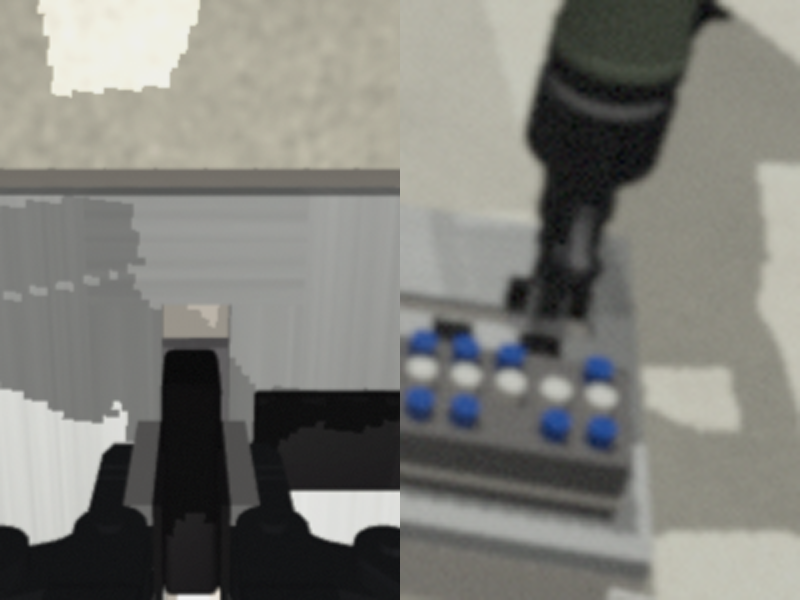

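The far lug spans crop rows 392–490, the slot end is at row 304 and the bar's front end at row 350. I check how far the clamp is from station 4.

Run:
```python
from h import *
s=load('w5');th=np.radians(7);R=np.array([[np.cos(th),-np.sin(th)],[np.sin(th),np.cos(th)]])
g=lambda u,v,z:(R.T@(onz(s,220+u/2,40+v/2,z)[:2]))*1000
for n,u,v,z in (('slotendL',164,304,.07),('slotendR',230,304,.07),('lugT',255,392,.074),('lugB',285,490,.074),('barTopL',164,352,.1),('barTopR',220,352,.1),('deckend',200,192,.07),('headTopFront',195,347,.06)): print(n,g(u,v,z).round(1))
```

```text
slotendL [540.8 234.6]
slotendR [556.  234.6]
lugT [562.  214.3]
lugB [570.  188.1]
barTopL [541.8 233.8]
barTopR [552.4 233.8]
deckend [549.  260.2]
headTopFront [548.  220.5]
```

Allowing for the visible end faces, the clamp is centred on the TCP and within 1 mm of station 4. I turn it a quarter and release.

Call:
apply_moves(moves=[[0.0005,0.0005,0,6.92],[0,0,0,6.92],[0,0,0,6.92],[0,0,0,6.92],[0,0,0,6.92]])

```text
time: 9.3
position: [0.5197, 0.2649, 0.1]
eef_rot: [0.001, 0.407, 0.913, 0.0]
contact_force: [0.7, -0.2, 4.7]
width: 0.0104
grip_force: 61.3
```

Call:
apply_moves(moves=[[0,0,0,6.92],[0,0,0,6.92],[0,0,0,6.92],[0,0,0,6.92],[0,0,0,6.92]])

```text
time: 9.72
position: [0.5199, 0.2651, 0.1]
eef_rot: [0.001, 0.117, 0.993, 0.0]
contact_force: [1.9, -0.2, 4.7]
width: 0.0103
grip_force: 61.3
```

Call:
apply_moves(moves=[[0,0,0,6.92],[0,0,0,6.92],[0,0,0,6.92],[0,0,0,0],[0,0,0,0]])

```text
time: 10.13
position: [0.5196, 0.2653, 0.1]
eef_rot: [0.001, -0.059, 0.998, -0.0]
contact_force: [2.1, 0.2, 5.4]
width: 0.0108
grip_force: 61.3
```

Call:
apply_moves(moves=[[0,0,0,0],[0,0,0,0],[0,0,0,0],[0,0,0,0],[0,0,0,0]], fingers=150)

```text
time: 10.55
position: [0.5179, 0.2655, 0.099]
eef_rot: [-0.001, -0.061, 0.998, -0.0]
contact_force: [-0.8, 0.2, -0.8]
width: 0.0348
grip_force: 0.0
```

Call:
apply_moves(moves=[[0,0,0.02,0],[0,0,0.03,0],[0,0,0.035,0],[0,0,0.035,0],[0,0,0,0]])

```text
time: 10.97
position: [0.5231, 0.2674, 0.2285]
eef_rot: [0.007, -0.061, 0.998, 0.002]
contact_force: [1.1, 0.8, 1.4]
width: 0.0351
grip_force: 0.0
```

Run:
```python
from h import *
s=snap('scene','sc6');st=monitor.read_state();print(st['position'],st['eef_rot'],st['q'][5])
a=cv2.imread('pics/sc6.png');A=cv2.resize(a[150:290,170:470],(800,373),interpolation=cv2.INTER_CUBIC)
cv2.imwrite('pics/c6.png',A)
```

```text
[0.52167443 0.26685923 0.22525312] [ 0.00522834 -0.06065704  0.99814401  0.00138522] -1.3669452077833644
```

View pics/c6.png

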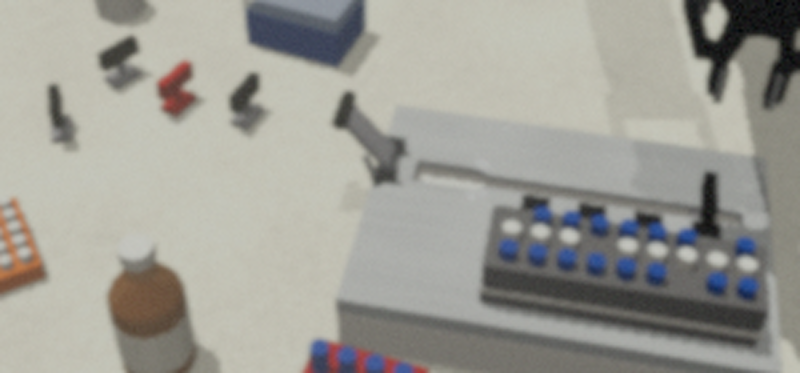

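The first clamp is locked across the slot at the far lug, crop (709,205), and the guard is still open. Next is the clamp at (0.467, −0.224).

Call:
apply_moves(moves=[[-0.004,-0.038,0,-1],[-0.004,-0.038,0,-1],[-0.004,-0.038,0,-1],[-0.004,-0.038,0,-1],[-0.004,-0.038,0,-1]])

```text
time: 11.43
position: [0.497, 0.0744, 0.2181]
eef_rot: [-0.001, -0.017, 1.0, 0.0]
contact_force: [0.2, -0.5, 0.9]
width: 0.0351
grip_force: 0.0
```

Call:
apply_moves(moves=[[-0.004,-0.038,0,-1],[-0.004,-0.038,0,-1],[-0.004,-0.038,0,-1],[-0.004,-0.038,0,-1],[-0.004,-0.038,0,-1]], fingers=110)

```text
time: 11.85
position: [0.4771, -0.1156, 0.2183]
eef_rot: [-0.001, 0.027, 1.0, 0.001]
contact_force: [0.4, -0.4, 0.5]
width: 0.0484
grip_force: 0.0
```

Call:
apply_moves(moves=[[-0.004,-0.038,-0.02,-1],[-0.004,-0.038,-0.03,-1],[-0.004,-0.036,-0.03,0],[0,0,0,0],[0,0,0,0]])

```text
time: 12.27
position: [0.4652, -0.2154, 0.1447]
eef_rot: [-0.003, 0.046, 0.999, 0.002]
contact_force: [0.4, -0.6, -1.0]
width: 0.0485
grip_force: 0.0
```

Run:
```python
from h import *
s=snap('wrist','w7');st=monitor.read_state();print(st['position'],st['eef_rot'])
for b in bars(s,(260,60,375,330)):print(b)
```

```text
[ 0.46647401 -0.2149703   0.14636894] [-0.00166677  0.04486333  0.99899087  0.00132026]
(array([372., 283.]), 525.3, -178.6, 49, 3, -2.4)
(array([298., 211.]), 464.9, -226.6, 53, 13, -7.0)
```

Call:
apply_moves(moves=[[-0.0015,-0.0115,-0.015,-1],[0,0,-0.03,0],[0,0,-0.03,0],[0,0,-0.023,0],[0,0,0,0]])

```text
time: 12.73
position: [0.4635, -0.2232, 0.0464]
eef_rot: [-0.004, 0.052, 0.999, 0.003]
contact_force: [-0.8, 0.5, -0.1]
width: 0.0488
grip_force: 0.0
```

Call:
apply_moves(moves=[[0,0,0,0],[0,0,0,0],[0,0,0,0],[0,0,0,0],[0,0,0,0]], fingers=255)

```text
time: 13.15
position: [0.4683, -0.2278, 0.0527]
eef_rot: [0.002, 0.053, 0.999, -0.001]
contact_force: [0.2, 1.1, 7.2]
width: 0.0105
grip_force: 62.0
```

Call:
apply_moves(moves=[[0,0,0.03,0],[0,0,0.035,0],[0,0,0.035,0],[0,0,0.035,0],[0,0,0.03,0]])

```text
time: 13.57
position: [0.4666, -0.2273, 0.2184]
eef_rot: [0.001, 0.053, 0.999, -0.001]
contact_force: [1.0, -0.7, -1.6]
width: 0.0104
grip_force: 60.9
```

Call:
apply_moves(moves=[[0.0075,0.0231,0,-7],[0.0075,0.0231,0,-7],[0.0075,0.0231,0,-7],[0.0075,0.0231,0,-7],[0.0075,0.0231,0,-7]])

```text
time: 13.98
position: [0.5039, -0.1105, 0.2159]
eef_rot: [0.001, 0.354, 0.935, -0.0]
contact_force: [-0.8, -0.4, -1.1]
width: 0.0105
grip_force: 61.0
```

Call:
apply_moves(moves=[[0.0075,0.0231,0,-7],[0.0075,0.0231,0,-7],[0.0075,0.0231,0,-7],[0.0075,0.0231,0,-7],[0.0075,0.0231,0,-7]])

```text
time: 14.4
position: [0.5414, 0.0051, 0.2158]
eef_rot: [0.001, 0.618, 0.786, 0.0]
contact_force: [0.5, 0.5, -0.4]
width: 0.0103
grip_force: 61.0
```

Call:
apply_moves(moves=[[0.007,0.0231,0,-7],[0,0,-0.04,0],[0,0,-0.036,0],[0,0,0,0],[0,0,0,0]])

```text
time: 14.82
position: [0.546, 0.0274, 0.1373]
eef_rot: [-0.002, 0.663, 0.749, -0.002]
contact_force: [0.3, -0.2, 0.2]
width: 0.0103
grip_force: 60.9
```

Run:
```python
from h import *
s=snap('wrist','w8');st=monitor.read_state();print(st['position'],st['eef_rot'],st['contact_force'])
# head/bar/pocket columns along some rows
f=np.array(s['frame'])
for v in (205,225): print(v,f[v,280:345].mean(1).astype(int).tolist())
cv2.imwrite('pics/c8.png',cv2.resize(f[40:340,220:420,::-1],(400,600),interpolation=cv2.INTER_CUBIC))
```

```text
[0.54830008 0.02698037 0.1398055 ] [-3.81610336e-05  6.62941442e-01  7.48671248e-01 -7.27851818e-05] [ 0.45634912 -0.10132426 -1.15551234]
205 [202, 199, 197, 198, 199, 200, 200, 199, 187, 173, 198, 201, 202, 202, 193, 158, 104, 77, 82, 84, 85, 87, 94, 108, 110, 102, 86, 83, 83, 83, 83, 82, 82, 82, 82, 83, 83, 83, 82, 83, 82, 82, 82, 83, 83, 83, 83, 83, 83, 83, 83, 83, 83, 83, 83, 85, 103, 130, 137, 166, 211, 216, 215, 199, 146]
225 [203, 202, 200, 198, 199, 202, 201, 201, 201, 201, 199, 198, 196, 196, 178, 118, 91, 89, 90, 90, 80, 44, 15, 10, 8, 14, 11, 9, 8, 10, 11, 10, 9, 10, 12, 9, 11, 11, 10, 9, 10, 10, 10, 9, 11, 11, 10, 10, 15, 41, 73, 86, 88, 89, 88, 91, 99, 122, 149, 185, 215, 217, 215, 190, 152]
```

View pics/c8.png

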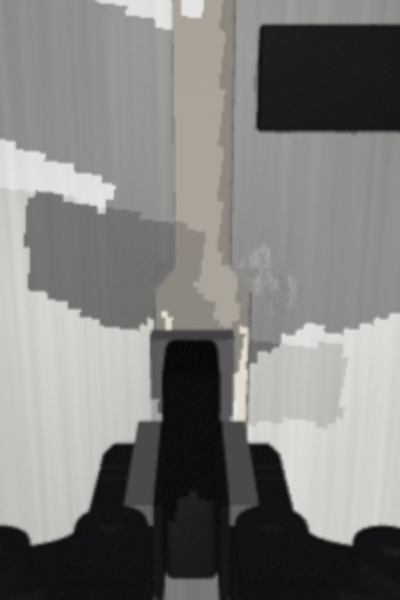

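The head (crop 151–234) is now left of the pocket (156–250). I work out the shift and the lug position.

Run:
```python
from h import *
s=load('w8');th=np.radians(7);R=np.array([[np.cos(th),-np.sin(th)],[np.sin(th),np.cos(th)]])
g=lambda u,v,z:(R.T@(onz(s,220+u/2,40+v/2,z)[:2]))*1000
for n,u,v,z in (('headL',151,331,.0865),('headR',234,331,.0865),('pL',156,318,.07),('pR',250,318,.07),('slotL',175,240,.07),('slotR',232,240,.07),('slotL',173,60,.07),('slotR',234,60,.07),('lugTL',258,25,.074),('lugBL',258,130,.074)): print(n,g(u,v,z).round(1))
print(R.T@monitor.read_state()['position'][:2]*1000)
```

```text
headL [534.1 -19.1]
headR [556.1 -19.1]
pL [534.5 -20.6]
pR [561.7 -20.6]
slotL [540.2   2.2]
slotR [556.1   2.1]
slotL [540.1  49.2]
slotR [555.9  49.2]
lugTL [561.5  57.1]
lugBL [562.2  31.9]
[547.50121722 -40.04171326]
```

Call:
apply_moves(moves=[[0.003,0.0004,0,0],[0,0,-0.01,0],[0,0,-0.01,0],[0,0,-0.01,0],[0,0,-0.004,0]])

```text
time: 15.28
position: [0.5565, 0.0267, 0.121]
eef_rot: [0.004, 0.663, 0.749, 0.002]
contact_force: [-35.4, 1.2, 98.4]
width: 0.0102
grip_force: 78.2
```

Call:
apply_moves(moves=[[0,0,0,0],[0,0,0,0],[-0.0024,0.02,0,0],[-0.0024,0.02,0,0],[-0.0024,0.02,0,0]])

```text
time: 15.7
position: [0.5552, 0.0816, 0.1159]
eef_rot: [0.014, 0.663, 0.749, 0.005]
contact_force: [8.4, -14.6, 2.3]
width: 0.01
grip_force: 70.7
```

The head caught on the lip instead of going in. I lift, go back and look.

Call:
apply_moves(moves=[[0,0,0.015,0],[0,0,0.015,0],[0.0024,-0.02,0.005,0],[0.0024,-0.02,0,0],[0.0024,-0.02,0,0]])

```text
time: 16.12
position: [0.552, 0.027, 0.141]
eef_rot: [0.001, 0.663, 0.749, 0.001]
contact_force: [-0.8, -0.0, -0.1]
width: 0.0104
grip_force: 69.3
```

Call:
apply_moves(moves=[[0,0,0,0],[0,0,0,0],[0,0,0,0],[0,0,0,0],[0,0,0,0]])

```text
time: 16.53
position: [0.551, 0.0283, 0.1399]
eef_rot: [-0.0, 0.663, 0.749, -0.0]
contact_force: [0.2, 1.0, -0.8]
width: 0.0099
grip_force: 69.3
```

Run:
```python
from h import *
s=snap('wrist','w9');st=monitor.read_state();print(st['position'],st['eef_rot'],st['contact_force'],st['width'])
b=snap('side','sd9')['frame'][:,:,::-1]
f=np.array(s['frame'])
cv2.imwrite('pics/c9.png',np.hstack([cv2.resize(f[40:340,220:420,::-1],(400,600),interpolation=cv2.INTER_CUBIC),cv2.resize(b[130:250,290:370],(400,600),interpolation=cv2.INTER_CUBIC)]))
```

```text
[0.55103997 0.02829249 0.13994415] [-1.95218009e-04  6.62500168e-01  7.49061739e-01 -4.18916688e-05] [-0.55963962  0.07316442 -0.80919436] 0.01026240545735943
```

View pics/c9.png

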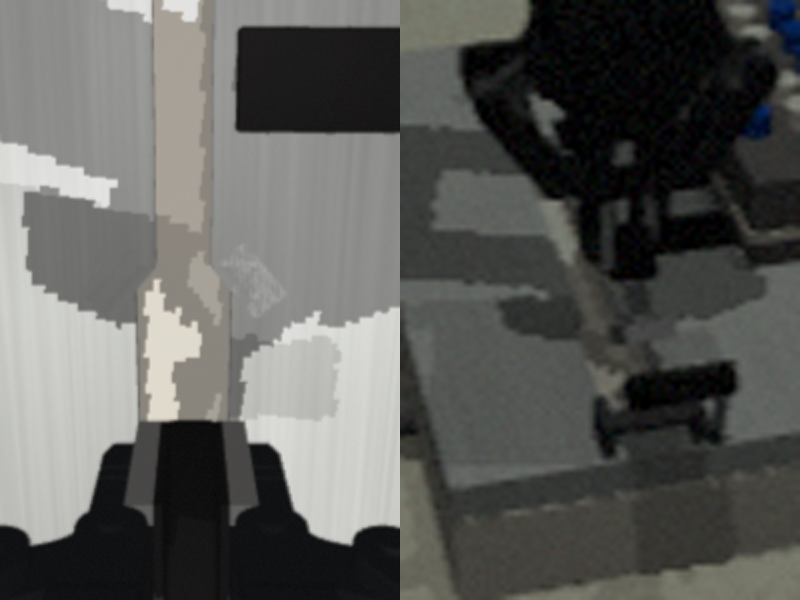

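The bar no longer shows ahead of the pads at crop (192,350), so the clamp has shifted or tilted in the grip. I take it over the plain bench and look from both fixed cameras.

Call:
apply_moves(moves=[[0,0,0.04,0],[0,0,0.04,0],[0,-0.035,0,0],[0,-0.035,0,0],[0,-0.035,0,0]])

```text
time: 17.05
position: [0.552, -0.0777, 0.2217]
eef_rot: [0.001, 0.662, 0.75, 0.001]
contact_force: [0.4, -0.2, -1.3]
width: 0.0105
grip_force: 69.3
```

Call:
apply_moves(moves=[[0,-0.035,0,0],[0,-0.03,0,0],[0,0,0,0],[0,0,0,0],[0,0,0,0]])

```text
time: 17.47
position: [0.5511, -0.1419, 0.2199]
eef_rot: [-0.0, 0.663, 0.749, 0.0]
contact_force: [-0.2, -0.2, -1.8]
width: 0.0102
grip_force: 69.3
```

Run:
```python
from h import *
st=monitor.read_state();p=st['position'];print(p,st['width'])
ims=[]
for n in ('scene','side','wrist'):
    s=snap(n,n+'10');u,v=proj(s,p-[0,0,.01]) if n!='wrist' else (320,260);u,v=int(u),int(v);print(n,u,v)
    h=50 if n!='wrist' else 100
    u=min(max(u,h),639-h);v=min(max(v,h),399-h)
    ims.append(cv2.resize(np.array(s['frame'])[v-h:v+h,u-h:u+h,::-1],(266,266) ,interpolation=cv2.INTER_CUBIC) if 0 else cv2.resize(np.array(s['frame'])[v-h:v+h,u-h:u+h,::-1],(400,400) if n!='wrist' else (400,400),interpolation=cv2.INTER_CUBIC))
t=np.hstack(ims[:2]);b=np.zeros((200,800,3),np.uint8);b[:,:200]=cv2.resize(ims[2],(200,200));cv2.imwrite('pics/c10.png',np.vstack([t,b]))
```

```text
[ 0.5511202  -0.1419169   0.21986295] 0.01024706242999902
scene 274 158
side 346 197
wrist 320 260
```

View pics/c10.png

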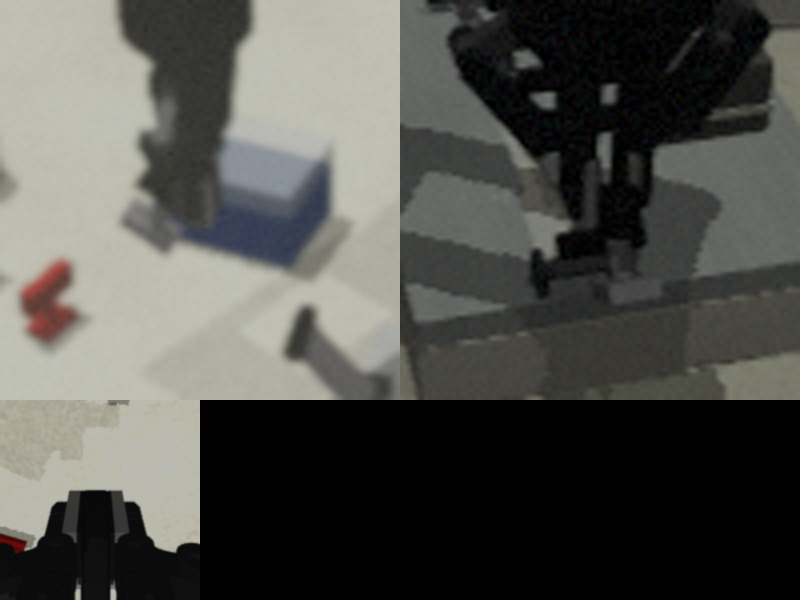

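Scene shows the head at crop (150,225) tilted about 35°, with its lower end swung towards −y. The cause was a picture taken while the arm was still settling; when settled, the clamp's x equals the TCP's. I turn it 90° and right it by pressing its head against the shaker's −x wall, with the bar above deck height.

Call:
apply_moves(moves=[[-0.0127,0.0192,0,6.92],[-0.0127,0.0192,0,6.92],[-0.0127,0.0192,0,6.92],[-0.0127,0.0192,0,6.92],[-0.0127,0.0192,0,6.92]])

```text
time: 18.03
position: [0.4869, -0.0445, 0.2201]
eef_rot: [-0.0, 0.407, 0.914, 0.0]
contact_force: [1.1, -0.4, -0.7]
width: 0.0105
grip_force: 69.3
```

Call:
apply_moves(moves=[[-0.0127,0.0192,0,6.92],[-0.0127,0.0192,0,6.92],[-0.0127,0.0192,0,6.92],[-0.0127,0.0192,0,6.92],[-0.0127,0.0192,0,6.92]])

```text
time: 18.45
position: [0.4232, 0.0513, 0.2202]
eef_rot: [0.0, 0.117, 0.993, 0.0]
contact_force: [0.7, 0.4, -0.3]
width: 0.0099
grip_force: 69.3
```

Call:
apply_moves(moves=[[-0.0127,0.0192,0,6.92],[-0.0127,0.0192,0,6.92],[-0.0127,0.0192,0,6.92],[0,0,0,0],[0,0,0,0]])

```text
time: 18.87
position: [0.3853, 0.1085, 0.2202]
eef_rot: [0.0, -0.062, 0.998, -0.0]
contact_force: [-0.5, -0.2, -1.6]
width: 0.0104
grip_force: 69.3
```

Call:
apply_moves(moves=[[0,0,-0.035,0],[0,0,-0.035,0],[0,0,-0.03,0],[0,0,-0.017,0],[0,0,0,0]])

```text
time: 19.28
position: [0.3827, 0.1065, 0.0993]
eef_rot: [-0.005, -0.06, 0.998, -0.0]
contact_force: [-0.3, 0.3, -2.0]
width: 0.0103
grip_force: 69.3
```

Call:
apply_moves(moves=[[0,0,0,0],[0.006,0.0007,0,0],[0.006,0.0007,0,0],[0.006,0.0007,0,0],[0,0,0,0]])

```text
time: 19.7
position: [0.4074, 0.1093, 0.1049]
eef_rot: [0.003, -0.06, 0.998, -0.0]
contact_force: [-0.1, 0.0, -0.8]
width: 0.0104
grip_force: 69.3
```

Call:
apply_moves(moves=[[0.003,0.0004,0,0],[0.003,0.0004,0,0],[0.003,0.0004,0,0],[0,0,0,0],[0,0,0,0]])

```text
time: 20.12
position: [0.4103, 0.1101, 0.1032]
eef_rot: [-0.004, -0.061, 0.998, -0.0]
contact_force: [-10.2, -2.6, 11.0]
width: 0.0103
grip_force: 71.2
```

Call:
apply_moves(moves=[[0.002,0.0002,0,0],[0.002,0.0002,0,0],[0.002,0.0002,0,0],[0,0,0,0],[0,0,0,0]])

```text
time: 20.53
position: [0.4109, 0.1102, 0.1031]
eef_rot: [-0.011, -0.061, 0.998, -0.001]
contact_force: [-26.2, -5.1, 29.5]
width: 0.0099
grip_force: 73.9
```

Run:
```python
from h import *
th=np.radians(7);R=np.array([[np.cos(th),-np.sin(th)],[np.sin(th),np.cos(th)]])
st=monitor.read_state();print(R.T@st['position'][:2]*1000,st['contact_force'])
s=snap('wrist','w11');f=np.array(s['frame'])
print(f[150:300:6,313].max(1).tolist())
```

```text
[421.25407595  59.30316611] [-26.22189889  -5.10447899  29.47839822]
[187, 193, 197, 192, 199, 194, 201, 196, 195, 195, 192, 207, 120, 127, 123, 124, 120, 16, 21, 10, 13, 13, 13, 12, 15]
```

The force has a vertical part, so the head's corner is catching the deck edge. I back off, go 20 mm lower, right it part way, then finish higher.

Call:
apply_moves(moves=[[-0.01,-0.001,0,0],[-0.008,-0.001,0,0],[0,0,-0.01,0],[0,0,-0.012,0],[0,0,0,0]])

```text
time: 21.0
position: [0.3962, 0.1087, 0.0791]
eef_rot: [-0.005, -0.061, 0.998, -0.0]
contact_force: [-8.0, -1.3, -0.8]
width: 0.0102
grip_force: 84.1
```

Call:
apply_moves(moves=[[0,0,0,0],[0.005,0.0006,0,0],[0.005,0.0006,0,0],[0.003,0.0004,0,0],[0.003,0.0004,0,0]])

```text
time: 21.42
position: [0.3974, 0.1094, 0.0761]
eef_rot: [-0.023, -0.061, 0.998, -0.001]
contact_force: [-48.4, -7.9, 36.8]
width: 0.0105
grip_force: 98.0
```

Call:
apply_moves(moves=[[0.003,0.0004,0,0],[0.003,0.0004,0,0],[0.003,0.0004,0,0],[0,0,0,0],[0,0,0,0]])

```text
time: 21.83
position: [0.3994, 0.11, 0.0731]
eef_rot: [-0.031, -0.062, 0.998, -0.002]
contact_force: [-47.9, -9.1, 24.8]
width: 0.0104
grip_force: 108.7
```

The wall push jams with friction, so I stop that. The clamp's mass sits in its head, and at 35–45° tilt it should fall upright if released just above the bench between loosely opened fingers. I back off and lower it gently.

Call:
apply_moves(moves=[[-0.012,-0.0015,0,0],[-0.012,-0.0015,0,0],[-0.012,-0.0015,0,0],[0,0,0,0],[0,0,0,0]])

```text
time: 22.25
position: [0.3901, 0.1078, 0.0811]
eef_rot: [0.0, -0.06, 0.998, 0.0]
contact_force: [0.3, 0.5, -0.5]
width: 0.0104
grip_force: 104.6
```

Call:
apply_moves(moves=[[0,0,-0.01,0],[0,0,-0.005,0],[0,0,-0.005,0],[0,0,0,0],[0,0,0,0]])

```text
time: 22.67
position: [0.3902, 0.1077, 0.0608]
eef_rot: [-0.0, -0.06, 0.998, 0.0]
contact_force: [0.6, 0.4, -1.1]
width: 0.0104
grip_force: 104.6
```

Call:
apply_moves(moves=[[0,0,-0.004,0],[0,0,-0.003,0],[0,0,0,0],[0,0,0,0],[0,0,0,0]])

```text
time: 23.08
position: [0.3902, 0.1077, 0.0541]
eef_rot: [0.0, -0.06, 0.998, -0.0]
contact_force: [0.3, 0.0, -1.1]
width: 0.0105
grip_force: 104.6
```

Call:
apply_moves(moves=[[-0.003,0,-0.002,0],[-0.003,0,-0.002,0],[0,0,0,0],[0,0,0,0],[0,0,0,0]])

```text
time: 23.5
position: [0.3841, 0.1078, 0.0501]
eef_rot: [0.0, -0.06, 0.998, -0.0]
contact_force: [-0.2, -0.7, -0.4]
width: 0.0107
grip_force: 104.6
```

Call:
apply_moves(moves=[[0,0,-0.002,0],[0,0,-0.002,0],[0,0,0,0],[0,0,0,0],[0,0,0,0]])

```text
time: 23.92
position: [0.3842, 0.1077, 0.0461]
eef_rot: [-0.0, -0.06, 0.998, 0.0]
contact_force: [0.4, -0.3, -0.9]
width: 0.0106
grip_force: 104.6
```

Run:
```python
from h import *
s=snap('scene','sc12');st=monitor.read_state();p=st['position'];u,v=proj(s,p).astype(int);print(u,v,p,st['contact_force'])
f=np.array(s['frame']).max(2)
for r in f[v-14:v+34:2,u-36:u+36:2]:print(''.join(' .:-=+*#%@'[::-1][min(9,int(x)//22)] for x in r))
```

```text
382 189 [0.38420022 0.10772365 0.04610818] [-0.13270911  0.00412473 -0.51375973]
.........-*%#*:-#%#*#%#+--*#%%#-....
.........:=###+=#+::=#+:-*%%%#=.....
..........:+%%###=..=#+=*%%%*-.....:
.........::-#####=.:+%##%%%*-......:
........::::==+##+::*%%%%#+:...::::-
........:::::::+#*++#%***+:...:-----
........:::::::+##%##*-:-::..:------
.......::::::::**#%##+:::::.:-------
.......:::::::-**####=:::::.:-------
.......::::::::+*###*-::::::--------
:::::::::::::::-+**+=::::::---------
::::::::::::::::-==-::::::----------
:::::::::::::::::::::--::-==------::
:::::::::::::::::::::------====---..
::::::::::::::::::::::::::::::--==-:
:::::::::::::::::::::::::::::::::::-
::::::::::::::::::::::::::::::::::::
::::::::::::::::::::::::::::::::::::
::::::::::::::::::::::::::::::::::::
=-::::::::::::::::::::::::::::::::::
===--:::::::::::::::::::::::::::::::
--=======---::::::::::::::::::::::::
..:--===========--::::::::::::::::::
:.:::::----======++====---::::::::::
```

Run:
```python
from h import *
s=snap('side','sd12');st=monitor.read_state();p=st['position'];u,v=proj(s,p).astype(int);print(u,v,proj(s,p+[.05,0,0])-proj(s,p),proj(s,p+[0,0,.05])-proj(s,p))
f=np.array(s['frame']).max(2)
for r in f[v-20:v+26,u-24:u+44]:print(''.join('@%#*+=-:. '[min(9,int(x)//24)] for x in r))
```

```text
261 194 [20.6711044  -1.52542911] [ -2.40641179 -17.02483024]
#*************#@@@@@%####@@@@%#*********####%@%%###*+++++*+++*+++++*
******#*******#%@@@@%###%@@@@@#**********###%%@%###*++++++*+++++*+++
#*************#%@@@@@%##%%@@@@#**********####%@%####*+*+++++++++*+++
#***##*#*******#@@@@@%###%@@@@#**********####%@%%##**+++++++++++++++
*****#*****++++*@@@@@%###%@@@@%#*********####%@%%**++*+++++++*++++++
***********++==*%@@@@%###%@@@@%#**********####%%%#*+++++*++*+*++++++
********#**+=+=*%@@@@%%%%%@@@@%#**********####%%%#*+****++++*+++++++
**********++===+%@@@@%%%#%%@@%%#**********####%%%%*+*++++++++++*++++
**********+====+#@@%@%%%#%%@@@#************###%%%%*+*+*+++++++++++++
***********+===+*@@@@@%%%%@@@@%%##*********######%#*++++++++++++++++
****#******++====*%@@@@@@@@@@@@@@@%##******########*+++++++++*+++*++
*#*********+==+===*@@@@@@@@@@@@@@@@@#*******#####%#*++++++++++++++++
**********++======*%@@@@@@@@@@@@@@@@%#******######%*++++++++++++++++
**********+==+=+==*%@@@@@@@@@@@@@@@@%#******########*+++++++++++++++
******************#@@@@@@@@@@@@@@@@@#****###########*+++++++++++++++
**#
[... 1435 characters left out ...]
*+++++++++
+++++++++++++++++++++++++*###########*++=+=+++++++*###%###*++++++++*
++++++++++++++++++++++++++*######*****+++++===++++*#%##%%%*+++++*+++
+++++++++++++++++++++++++++*#####******+++++++===++#%%%%%%#*++++++++
+++++++++++++++++++++++++++*#####******+=++++=====+*%%%%%##**+++++++
++++++++++++++++++++++++++++*###***++++++===++++=++*%%%%%##*++++++++
+++++++++++++++++++++++++++++++++++++=++++=++++++++*%%%%%%%*++++++*+
++++++++++++++++++++++++++++++++===+==++===+===+++=*%@%@%%%#*++++++*
+++++++++++++++++++++++++++++++++++++++=+=+====+++=+*%######*+++++++
+++++++++++++++++++++++++++++++++++++++++==+==+====+*#####%%**++++++
++++++++++++++++++++++++++++++++=++=+++=+=+=+====+++*######%*+++++++
```

The side profile shows the clamp tilted about 62° towards +x, too far to self-right. I will lay it down in open space at about (0.44, −0.12) with its lean along +x. Then I tip it upright by pushing high on the bar from behind with shut fingers; this needs a friction of only about 0.22.

Call:
apply_moves(moves=[[0,0,0.035,0],[0,0,0.035,0],[0.008,-0.035,0,0],[0.008,-0.035,0,0],[0.008,-0.035,0,0]])

```text
time: 24.43
position: [0.4091, 0.0019, 0.1173]
eef_rot: [0.001, -0.062, 0.998, -0.0]
contact_force: [0.4, -0.0, -0.7]
width: 0.0102
grip_force: 104.6
```

Call:
apply_moves(moves=[[0.008,-0.035,0,0],[0.008,-0.035,0,0],[0.008,-0.035,0,0],[0.008,-0.018,0,0],[0,0,0,0]])

```text
time: 24.85
position: [0.4424, -0.1246, 0.1171]
eef_rot: [0.002, -0.058, 0.998, -0.002]
contact_force: [-0.4, -0.3, -0.1]
width: 0.0103
grip_force: 104.5
```

Call:
apply_moves(moves=[[0,0,-0.035,0],[0,0,-0.03,0],[0,0,-0.006,0],[0,0,0,0],[0,0,0,0]])

```text
time: 25.27
position: [0.4402, -0.1198, 0.0454]
eef_rot: [-0.0, -0.061, 0.998, 0.0]
contact_force: [0.2, -0.2, -0.8]
width: 0.0104
grip_force: 104.5
```

Call:
apply_moves(moves=[[0,0,-0.003,0],[0,0,-0.003,0],[0,0,0,0],[0,0,0,0],[0,0,0,0]])

```text
time: 25.68
position: [0.4406, -0.1204, 0.0397]
eef_rot: [0.001, -0.06, 0.998, -0.0]
contact_force: [-0.2, 0.3, -1.4]
width: 0.011
grip_force: 104.6
```

```bash
cat >> h.py <<'E'
def asc(s,p,l,t,r,b,step=1):
    u,v=proj(s,p).astype(int); f=np.array(s['frame']).max(2)
    print('ref px',u,v)
    for q in f[v-t:v+b:step,u-l:u+r:step]:print(''.join('@%#*+=-:. '[min(9,int(x)//24)] for x in q))
E
python3 - <<'E'
from h import *
s=snap('side','sd13');st=monitor.read_state();p=st['position'];print(p,st['contact_force'])
asc(s,p,30,20,40,26)
E
```

```text
[ 0.44052796 -0.12040782  0.03960846] [-0.70747789  0.44286151 -0.51838417]
ref px 287 262
*******************#%@@@@@@@@%%%%%%@@@@%##################************
*******************#%@@@@@@@@%%###%@@@@%##################************
********************#%@@@@@@@######@@@@%##################*********#**
*********************#@@@@@@@######@@@@@#################*************
*********************#@@@@@@@%#####%@@@@###################********##*
+********************#@@@@@@@%#####%@@@@#######################**+++++
==++*****************#@@@@@@@%#####%@@@@%#################*+++++======
=====+***************#%@@@@@@@#####%@@@@%###############*+============
======+**************#%@@@@@@@%#####@@@@%############***+=============
========+************#%@@@@@@@######@@@@@@@%%####*******+=============
===========+**********#@@@@@@@%#####%%#%@@@@@%#*********+=============
============+*********#@@@@@@@%#####%%%%@@@@@%#**********+============
=============+++******##%@%###%#####%%@@@@@@@@#*********+=============
================+*******#%%%%@%%####%%%%%@@@@@#****##***+=============
++=============
[... 1556 characters left out ...]
++++++++++++++++++++++*#########*****+=======================
+++++++++=++++++++++++++++++=++*########******+=======================
+++++++++++++++++++++++++++++++*#########*****+=======================
++++++++++++++++++++++++++++++++*#######*******+======================
++++++++++++++++++++++++++++++++*#######*******+======================
+++++++++++++++++++++++++++++++++*#####********+======================
++++++++++++++++++++++++++++++++++*###**********+=====================
++++++++++++++++++++++++++++++++++*###*****+==========================
+++++++++++++++++++++++++++++++++++*#***+=============================
+++++++++=++++++++++++++++++++++++++++================================
```

Call:
apply_moves(moves=[[0,0,-0.003,0],[0,0,-0.003,0],[0,0,0,0],[0,0,0,0],[0,0,0,0]])

```text
time: 26.15
position: [0.44, -0.1202, 0.0329]
eef_rot: [-0.0, -0.06, 0.998, 0.0]
contact_force: [0.0, 0.7, -0.6]
width: 0.0104
grip_force: 104.6
```

Call:
apply_moves(moves=[[0,0,-0.002,0],[0,0,-0.002,0],[0,0,0,0],[0,0,0,0],[0,0,0,0]])

```text
time: 26.57
position: [0.4404, -0.1206, 0.0314]
eef_rot: [-0.0, -0.061, 0.998, -0.0]
contact_force: [-8.0, 1.2, 21.0]
width: 0.0102
grip_force: 108.0
```

Contact at TCP z 0.032. I release, raise and look at how it lies.

Call:
apply_moves(moves=[[0,0,0.001,0],[0,0,0,0],[0,0,0,0],[0,0,0,0],[0,0,0,0]], fingers=130)

```text
time: 26.98
position: [0.44, -0.1202, 0.0298]
eef_rot: [-0.0, -0.06, 0.998, 0.0]
contact_force: [0.4, 0.5, -0.3]
width: 0.0423
grip_force: 0.0
```

Call:
apply_moves(moves=[[0,0,0.03,0],[0,0,0.035,0],[0,0,0.035,0],[0,0,0.035,0],[0,0,0,0]])

```text
time: 27.4
position: [0.445, -0.1225, 0.1723]
eef_rot: [0.006, -0.06, 0.998, -0.004]
contact_force: [1.5, -0.2, 0.2]
width: 0.0419
grip_force: 0.0
```

Run:
```python
from h import *
s=snap('side','sd14');st=monitor.read_state();p=st['position'];print(p)
asc(s,np.array([.44,-.12,.03]),34,20,44,22)
```

```text
[ 0.44337299 -0.12179728  0.16932337]
ref px 288 265
=============================+************######################**##*#*##**##*
=============+===============+************######################**##*####*++++
=============================+************#########################*++++++=+++
=============================+************#####################*+++========+++
==============================+************################***+===========++++
==============================+***********##############*****+============++++
===============================+***********#########********+==============+++
===============================+***********###*************+===============+++
==============+========+=========+*************************+===============+++
=================================+***********************+=================+++
========+=========================+********************+===================+++
=======+===========++==========+*%%%%@%%%%#********#**++=================+++++
================+++++++++=====+*%@@@@@@@@@%#*****#####+=================++++++
===========+++++++++
[... 1570 characters left out ...]
++++++++++++++++++++++++++++========================================
++++++++++++++++++++++++++++++++++++++========================================
++++++++++++++++++++++++++++++++++++++==+=========+===========================
++++++++++++++++++++++++++++++++++++++========================================
++++++++++++++++++++++++++++++++++++++========================================
+++++++++++++++++++++++++++++++++++++=========================================
+++++++++++++++++++++++++++++++++++++=========================================
++++++++++++++++++++++++++++++++++++==========================================
+++++++++++++++++++++++++++++++++++===========================================
```

It lies as predicted: bar from (322,276) to (316,295) with its top leaning +x, head to the right at (338,280). I go behind it with shut fingers and push high on the bar.

Call:
apply_moves(moves=[[-0.019,-0.002,0,0],[-0.0185,-0.002,0,0],[0,0,0,0],[0,0,0,0],[0,0,0,0]], fingers=255)

```text
time: 27.87
position: [0.4027, -0.1241, 0.1643]
eef_rot: [-0.0, -0.06, 0.998, 0.0]
contact_force: [0.1, -0.0, -0.5]
width: -0.0003
grip_force: 0.0
```

Call:
apply_moves(moves=[[0,0,-0.03,0],[0,0,-0.03,0],[0,0,-0.03,0],[0,0,-0.012,0],[0,0,0,0]])

```text
time: 28.28
position: [0.4003, -0.1226, 0.0595]
eef_rot: [-0.003, -0.06, 0.998, 0.002]
contact_force: [-0.2, 0.0, -0.4]
width: 0.0001
grip_force: 0.0
```

Call:
apply_moves(moves=[[0,0,0,0],[0.006,0.0007,0,0],[0.006,0.0007,0,0],[0.004,0.0005,0,0],[0.004,0.0005,0,0]])

```text
time: 28.7
position: [0.4245, -0.1224, 0.0644]
eef_rot: [0.001, -0.06, 0.998, -0.001]
contact_force: [-0.3, -0.2, 0.1]
width: 0.0006
grip_force: 0.0
```

Call:
apply_moves(moves=[[0.005,0.0006,0,0],[0.005,0.0006,0,0],[0.005,0.0006,0,0],[0,0,0,0],[0,0,0,0]])

```text
time: 29.12
position: [0.4357, -0.1224, 0.0685]
eef_rot: [-0.004, -0.062, 0.998, -0.002]
contact_force: [-25.3, -2.4, 52.5]
width: 0.0002
grip_force: 22.8
```

Run:
```python
from h import *
s=snap('side','sd15');st=monitor.read_state();p=st['position'];print(p,st['contact_force'])
asc(s,np.array([.44,-.12,.03]),34,20,50,18,2)
```

```text
[ 0.43636593 -0.12256664  0.06884904] [-24.15141386  -1.12724535  51.3678694 ]
ref px 288 265
==**********#%@%##%%@#########****#*****++
====+*******%@%%##%@@*########**##+++=++++
======******#@@@%@@@%*########========++++
========+***#@@@@@@@#*####***+========++++
==========+**@@@@@%**********+========++++
============*#%@@@%@@@@%*****+========++++
++========++##%@@@%@@@@@#****========+++++
++++++++++++##%@@@%@@@@@#*##*+=======+++==
++++++++++++##%@@%@@@@@%**##*+============
++++++++++++*####@@@@@@#####**============
=+++++++++++++##@@@@@@@#**##%#============
=++++++++++++++#@@@@@@%#######============
+++++++++++++++@@@@@@#*#%%#%#*+===========
++++++++++++++*@@@@@@***%##%#*+===========
+++++++++++++++@@@@@%##*##%##=============
+++++++++++++++*#%%%####*%#*+=============
+++++++++++++++***###***+=================
++++++++++++++++++###****=================
++++++++++++++++++*#*****=================
```

The bar's top rises as it turns, so the push has to rise with it.

Call:
apply_moves(moves=[[0.001,0,0.003,0],[0.002,0.0002,0.003,0],[0.002,0.0002,0.003,0],[0.003,0.0004,0.002,0],[0,0,0,0]])

```text
time: 29.58
position: [0.4467, -0.1193, 0.0745]
eef_rot: [0.001, -0.061, 0.998, -0.0]
contact_force: [0.3, 0.7, -0.5]
width: -0.0002
grip_force: 0.0
```

Run:
```python
from h import *
s=snap('side','sd16');st=monitor.read_state();p=st['position'];print(p,st['contact_force'])
asc(s,np.array([.44,-.12,.03]),34,20,50,18,2)
```

```text
[ 0.44614117 -0.1191503   0.07404347] [0.59953034 0.20009739 0.53166929]
ref px 288 265
=====+*********#@@@@@@@%########**#*##**++
=======+*******#@@@@@@@###########+++=++++
=========+*****#@@@@@%########**======++++
============+**#%@@@@#####*****+=+*+==++++
==============**%@@@@%******#%%%@@@#==++++
+=============**#@@@@%*#%@@@@@@@@@@@==++++
+++++=+====+++###%@@@#*%@@@@@@@@@@@@=+++++
++++++++++++++*##******#@@@@@@@@@@@@=+++==
+++++++++++++++##******#@@@@@@@@@@@@======
++++++++++++++++###****#@@@@@@@%%#**======
===+++++++++++++++###***@@%%#%%##%**+=====
==++++++++++++++++*###***#%%%%%%%##*+=====
=+++++++++++++++++*###***%%##%#****=======
=+++++++++++++++++*###*####******##=======
+++++++++++++++++++*##########%%%#*=======
++++++++++++++++++++####**%%#*+===========
+++++++++++++++++++++##*****==============
+++++++++++++++++++++*#****+==============
++++++++++++++++++++++*===================
```

It stands upright again, bar at side px (300–326, 255–270). I raise, move over it and measure with the wrist camera once settled.

Call:
apply_moves(moves=[[-0.005,0,0.02,0],[0,0,0.035,0],[0.02,0.002,0.015,0],[0.026,0.002,0,0],[0,0,0,0]], fingers=110)

```text
time: 30.05
position: [0.4915, -0.116, 0.1461]
eef_rot: [0.004, -0.061, 0.998, -0.001]
contact_force: [0.3, -0.5, 0.7]
width: 0.0485
grip_force: 0.0
```

Call:
apply_moves(moves=[[0,0,0,0],[0,0,0,0],[0,0,0,0],[0,0,0,0],[0,0,0,0]])

```text
time: 30.47
position: [0.4857, -0.1151, 0.1435]
eef_rot: [-0.001, -0.06, 0.998, 0.0]
contact_force: [-0.7, 1.1, -0.2]
width: 0.0486
grip_force: 0.0
```

Run:
```python
from h import *
s=snap('wrist','w17');st=monitor.read_state();print(st['position'],st['eef_rot'])
for b in bars(s,(235,60,400,330)):print(b)
```

```text
[ 0.48593024 -0.1152052   0.14369637] [-4.82272349e-04 -6.01653313e-02  9.98188285e-01  2.18408810e-04]
(array([383., 296.]), 543.3, -57.4, 67, 20, 21.7)
(array([250., 295.]), 555.0, -154.8, 67, 16, -8.6)
(array([316., 212.]), 486.9, -113.8, 53, 11, 6.4)
```

Call:
apply_moves(moves=[[0.001,0.0014,-0.03,0],[0,0,-0.03,0],[0,0,-0.025,0],[0,0,-0.013,0],[0,0,0,0]])

```text
time: 30.93
position: [0.4843, -0.1127, 0.0427]
eef_rot: [-0.004, -0.06, 0.998, 0.002]
contact_force: [-0.3, 0.4, 0.7]
width: 0.0488
grip_force: 0.0
```

Call:
apply_moves(moves=[[0,0,0,0],[0,0,0,0],[0,0,0,0],[0,0,0,0],[0,0,0,0]], fingers=255)

```text
time: 31.35
position: [0.4891, -0.1145, 0.0478]
eef_rot: [0.002, -0.06, 0.998, -0.001]
contact_force: [-0.5, -0.2, 5.1]
width: 0.0109
grip_force: 59.6
```

Call:
apply_moves(moves=[[0,0,0.03,0],[0,0,0.035,0],[0,0,0.035,0],[0,0,0.035,0],[0,0,0.035,0]])

```text
time: 31.77
position: [0.4871, -0.1136, 0.2179]
eef_rot: [0.0, -0.06, 0.998, 0.0]
contact_force: [0.9, -0.1, -1.7]
width: 0.0109
grip_force: 58.8
```

Call:
apply_moves(moves=[[0.0048,0.0108,0,-6.92],[0.0048,0.0108,0,-6.92],[0.0048,0.0108,0,-6.92],[0.0048,0.0108,0,-6.92],[0.0048,0.0108,0,-6.92]])

```text
time: 32.18
position: [0.5116, -0.0593, 0.2164]
eef_rot: [0.0, 0.242, 0.97, 0.0]
contact_force: [-0.2, -0.7, -0.6]
width: 0.0108
grip_force: 58.8
```

Call:
apply_moves(moves=[[0.0048,0.0108,0,-6.92],[0.0048,0.0108,0,-6.92],[0.0048,0.0108,0,-6.92],[0.0048,0.0108,0,-6.92],[0.0048,0.0108,0,-6.92]])

```text
time: 32.6
position: [0.5356, -0.0052, 0.2162]
eef_rot: [-0.0, 0.52, 0.854, 0.0]
contact_force: [-0.2, 0.1, -1.8]
width: 0.0105
grip_force: 58.8
```

Call:
apply_moves(moves=[[0.0048,0.0108,0,-6.92],[0.0048,0.0108,0,-6.92],[0.0048,0.0108,0,-6.92],[0,0,-0.04,0],[0,0,-0.038,0]])

```text
time: 33.02
position: [0.5532, 0.027, 0.1406]
eef_rot: [0.004, 0.662, 0.749, 0.003]
contact_force: [0.3, -0.2, -2.2]
width: 0.0109
grip_force: 58.9
```

Call:
apply_moves(moves=[[0,0,0,0],[0,0,0,0],[0,0,0,0],[0,0,0,0],[0,0,0,0]])

```text
time: 33.43
position: [0.5521, 0.0262, 0.1411]
eef_rot: [0.002, 0.663, 0.749, 0.002]
contact_force: [-0.3, 0.7, -1.2]
width: 0.0103
grip_force: 58.9
```

```bash
cat >> h.py <<'E'
th=np.radians(7);RR=np.array([[np.cos(th),-np.sin(th)],[np.sin(th),np.cos(th)]])
def rot(p): return (RR.T@np.array(p)[:2]*1000).round(1)
E
python3 - <<'E'
from h import *
a=monitor.read_state();s=snap('wrist','w18');st=monitor.read_state();print(a['position'],st['position'],rot(st['position']),st['eef_rot'])
f=np.array(s['frame']).max(2)
for v in (180,206,230):print(v,f[v,270:350:2].tolist())
E
```

```text
[0.55211347 0.02618796 0.1410609 ] [0.55183847 0.02622885 0.14072961] [550.9 -41.2] [0.00198217 0.66295542 0.74865494 0.00139957]
180 [111, 110, 110, 110, 108, 110, 111, 111, 118, 138, 138, 139, 142, 146, 220, 201, 138, 139, 138, 138, 139, 166, 168, 168, 168, 168, 169, 168, 160, 139, 138, 138, 152, 151, 146, 154, 160, 143, 151, 144]
206 [204, 201, 203, 204, 203, 200, 203, 204, 129, 139, 173, 224, 224, 224, 224, 224, 224, 223, 187, 139, 139, 138, 138, 138, 138, 138, 138, 139, 138, 138, 138, 127, 135, 136, 133, 136, 129, 111, 110, 117]
230 [201, 198, 199, 201, 201, 198, 196, 201, 177, 136, 174, 224, 173, 89, 90, 81, 16, 10, 10, 10, 11, 11, 11, 10, 8, 10, 10, 11, 12, 12, 70, 89, 90, 90, 106, 145, 193, 191, 188, 192]
```

Call:
apply_moves(moves=[[0,0,0,0],[0,0,0,0],[0,0,0,0],[0,0,0,0],[0,0,0,0]])

```text
time: 33.9
position: [0.55, 0.0265, 0.1381]
eef_rot: [-0.0, 0.663, 0.749, -0.0]
contact_force: [-0.2, 0.0, -0.9]
width: 0.0106
grip_force: 58.9
```

Call:
apply_moves(moves=[[0,0,0,0],[0,0,0,0],[0,0,0,0],[0,0,0,0],[0,0,0,0]])

```text
time: 34.32
position: [0.55, 0.0265, 0.1381]
eef_rot: [-0.0, 0.663, 0.749, -0.0]
contact_force: [0.0, -0.7, -0.8]
width: 0.0107
grip_force: 58.9
```

Run:
```python
from h import *
s=snap('wrist','w19');st=monitor.read_state();print(st['position'],rot(st['position']),st['eef_rot'])
f=np.array(s['frame']).max(2)
for v in (180,206,230):print(v,f[v,270:350:2].tolist())
```

```text
[0.55006936 0.02653037 0.13808976] [549.2 -40.7] [-1.40560711e-05  6.62861017e-01  7.48742460e-01 -2.31081940e-05]
180 [113, 112, 112, 113, 113, 113, 112, 112, 113, 113, 114, 132, 139, 140, 153, 175, 143, 139, 140, 139, 140, 146, 168, 169, 170, 169, 170, 170, 170, 170, 169, 143, 140, 141, 144, 144, 140, 149, 154, 143]
206 [207, 208, 205, 199, 201, 202, 204, 203, 205, 205, 122, 140, 175, 225, 225, 225, 225, 214, 175, 143, 140, 139, 139, 140, 139, 139, 140, 140, 139, 140, 139, 140, 140, 129, 137, 138, 136, 137, 137, 138]
230 [202, 204, 202, 198, 203, 202, 202, 199, 198, 202, 141, 139, 118, 90, 92, 81, 17, 9, 10, 11, 9, 10, 10, 12, 10, 9, 11, 10, 11, 11, 71, 89, 90, 91, 144, 195, 192, 195, 194, 193]
```

Call:
apply_moves(moves=[[-0.0015,-0.0002,0,0],[0,0,0,0],[0,0,-0.008,0],[0,0,-0.008,0],[0,0,-0.006,0]])

```text
time: 34.78
position: [0.5479, 0.0264, 0.1148]
eef_rot: [-0.001, 0.663, 0.749, -0.0]
contact_force: [-0.7, 0.4, -1.5]
width: 0.0105
grip_force: 58.9
```

Call:
apply_moves(moves=[[0,0,0,0],[0,0,0,0],[0,0,0,0],[0,0,-0.002,0],[0,0,-0.002,0]])

```text
time: 35.2
position: [0.5491, 0.0263, 0.1125]
eef_rot: [0.001, 0.663, 0.749, 0.0]
contact_force: [-0.5, -0.6, -1.6]
width: 0.0104
grip_force: 58.9
```

Call:
apply_moves(moves=[[0,0,-0.002,0],[0,0,-0.002,0],[0,0,0,0],[0,0,0,0],[0,0,0,0]])

```text
time: 35.62
position: [0.5486, 0.0263, 0.1081]
eef_rot: [0.0, 0.663, 0.749, 0.0]
contact_force: [-0.1, 0.7, -0.7]
width: 0.0109
grip_force: 58.9
```

The head is in the pocket with no force. I go on down and then slide to station 3.

Call:
apply_moves(moves=[[0,0,-0.004,0],[0,0,-0.004,0],[0,0,0,0],[0,0,0,0],[0,0,0,0]])

```text
time: 36.03
position: [0.5484, 0.0263, 0.0999]
eef_rot: [-0.0, 0.663, 0.749, -0.0]
contact_force: [0.2, -0.7, -1.2]
width: 0.0111
grip_force: 59.0
```

Call:
apply_moves(moves=[[-0.0012,0.01,0,0],[-0.0024,0.02,0,0],[-0.0024,0.02,0,0],[0,0,0,0],[0,0,0,0]])

```text
time: 36.45
position: [0.5421, 0.0775, 0.1]
eef_rot: [-0.0, 0.662, 0.75, -0.0]
contact_force: [-0.3, -0.3, -1.4]
width: 0.0103
grip_force: 59.0
```

Call:
apply_moves(moves=[[-0.0024,0.02,0,0],[-0.0024,0.02,0,0],[-0.0024,0.02,0,0],[-0.0024,0.02,0,0],[-0.0024,0.02,0,0]])

```text
time: 36.87
position: [0.5305, 0.1764, 0.1]
eef_rot: [0.0, 0.663, 0.748, -0.0]
contact_force: [-0.4, -0.3, -1.0]
width: 0.0107
grip_force: 59.0
```

Call:
apply_moves(moves=[[-0.0024,0.02,0,0],[-0.0023,0.0185,0,0],[0,0,0,0],[0,0,0,0],[0,0,0,0]])

```text
time: 37.28
position: [0.5259, 0.2139, 0.0999]
eef_rot: [0.0, 0.663, 0.749, -0.0]
contact_force: [0.2, 0.1, -1.7]
width: 0.0106
grip_force: 59.0
```

Call:
apply_moves(moves=[[0,0,0,0],[0,0,0,0],[0,0,0,0],[0,0,0,0],[0,0,0,0]])

```text
time: 37.7
position: [0.5259, 0.2144, 0.1001]
eef_rot: [0.0, 0.663, 0.749, -0.0]
contact_force: [0.3, -0.3, -1.1]
width: 0.0106
grip_force: 59.0
```

Run:
```python
from h import *
s=snap('wrist','w20');st=monitor.read_state();print(st['position'],rot(st['position']),st['contact_force'])
f=np.array(s['frame']).max(2)
# lug rows: columns right of slot
print([(v,int(f[v,352])) for v in range(60,300,4)])
print('bar col 313',[(v,int(f[v,313])) for v in range(150,260,4)])
```

```text
[0.52596156 0.21452467 0.1001358 ] [548.2 148.8] [-0.04245102  0.02334336 -0.95527181]
[(60, 160), (64, 165), (68, 166), (72, 166), (76, 166), (80, 166), (84, 166), (88, 166), (92, 165), (96, 164), (100, 165), (104, 163), (108, 164), (112, 163), (116, 164), (120, 162), (124, 50), (128, 30), (132, 29), (136, 29), (140, 29), (144, 17), (148, 10), (152, 14), (156, 25), (160, 27), (164, 27), (168, 26), (172, 25), (176, 22), (180, 20), (184, 151), (188, 155), (192, 154), (196, 153), (200, 154), (204, 153), (208, 152), (212, 151), (216, 151), (220, 151), (224, 150), (228, 151), (232, 149), (236, 13), (240, 20), (244, 19), (248, 15), (252, 15), (256, 15), (260, 15), (264, 22), (268, 20), (272, 24), (276, 21), (280, 22), (284, 21), (288, 21), (292, 22), (296, 20)]
bar col 313 [(150, 12), (154, 18), (158, 28), (162, 27), (166, 24), (170, 25), (174, 22), (178, 21), (182, 68), (186, 187), (190, 186), (194, 154), (198, 154), (202, 154), (206, 153), (210, 146), (214, 72), (218, 28), (222, 9), (226, 11), (230, 12), (234, 13), (238, 15), (242, 16), (246, 16), (250, 15), (254, 16), (258, 15)]
```

On station 3 within 1 mm. I turn and release.

Call:
apply_moves(moves=[[0,0,0,6.92],[0,0,0,6.92],[0,0,0,6.92],[0,0,0,6.92],[0,0,0,6.92]])

```text
time: 38.17
position: [0.5259, 0.2148, 0.1001]
eef_rot: [0.0, 0.408, 0.913, 0.0]
contact_force: [0.0, 0.2, -1.0]
width: 0.0107
grip_force: 58.9
```

Call:
apply_moves(moves=[[0,0,0,6.92],[0,0,0,6.92],[0,0,0,6.92],[0,0,0,6.92],[0,0,0,6.92]])

```text
time: 38.58
position: [0.5259, 0.2148, 0.1001]
eef_rot: [0.0, 0.117, 0.993, -0.0]
contact_force: [-0.6, 0.3, -0.6]
width: 0.0108
grip_force: 58.9
```

Call:
apply_moves(moves=[[0,0,0,6.92],[0,0,0,6.92],[0,0,0,6.92],[0,0,-0.0015,0],[0,0,0,0]])

```text
time: 39.0
position: [0.5263, 0.215, 0.0999]
eef_rot: [0.0, -0.059, 0.998, 0.0]
contact_force: [-2.7, 0.0, 5.4]
width: 0.0103
grip_force: 59.7
```

Call:
apply_moves(moves=[[0,0,0,0],[0,0,0,0],[0,0,0,0],[0,0,0,0],[0,0,0,0]], fingers=160)

```text
time: 39.42
position: [0.5258, 0.2148, 0.0984]
eef_rot: [-0.0, -0.06, 0.998, -0.0]
contact_force: [0.7, 0.4, -0.7]
width: 0.0315
grip_force: 0.0
```

Call:
apply_moves(moves=[[0,0,0.02,0],[0,0,0.03,0],[0,0,0.035,0],[0,0,0.035,0],[0,0,0,0]])

```text
time: 39.83
position: [0.5308, 0.2161, 0.2274]
eef_rot: [0.008, -0.06, 0.998, 0.001]
contact_force: [1.8, 0.1, -0.1]
width: 0.0317
grip_force: 0.0
```

Run:
```python
from h import *
st=monitor.read_state();print(st['position'],st['eef_rot'])
s=snap('side','sd21');asc(s,np.append(RR@[.5482,.1754],.09),24,14,30,14)
for q in ((.5482,.2014),(.5482,.1494)): print(proj(s,np.append(RR@q,.1)))
```

```text
[0.53076528 0.21607313 0.2273791 ] [ 0.00776203 -0.06023466  0.99815308  0.00139875]
ref px 312 146
+++++++++++++++++++++++++++++++++++++++++++++++*%@@@@%
+++++++++++++=++++++++++++++++++++++=++++++++++*#%@%@@
+++++++++++++++++++++++++++++++++++++++++++++++*#%@%@@
++++++++++++++++++++++++++++++++++++++++*****###%%%%@@
++++++++++++++++++++++++++++++++*****#*#########%%#%@@
+++++++++++++++++++=+++***##%%%%################%%%%@@
+++++++++++++++++*####%%@%@@@@@@%###############%@%#%@
+++++++++++++*#%%%@@@@@@@@@@@@@@%###############%%%%%%
+++++++*++++**%@@@@@@@@@@@@@@@@@%##############%%%%%#%
*++++++++*####%@@@@@@@@@@@@@@@@@%###############%%@%##
++*##########%@@@@@@@@@@@@@@@@@@%#######%%%%%@@@@@@@%#
#############%@@@@@@@@@@@@@@@@@@%%%%%@@@@@@@@@@@@@@@%#
#############%@@@@@@@@@@@@@@@@@@@@@@@@@@@@@@@@@@@@@@@%
##############%@@@@@@@@@@@@@@@@@@@@@@@@@@@@@@@@@@@@@@%
##############%@@@@@@@@@@@@%%@@@@@@@@@@@@@@@@@@@@@@@@@
##############%@@%%%%%%%%@@@@@@@@@@@@@@@@@@@@@@@%%%%##
##########****#%#%%@@@@@@@@@@@@@@@@@@@@@@@%#*********#
####***********##%%@@@@@@@@@@@@@@@@@@%###***+*+*******
*****************#%@@@@@@@@@@@@@@@@@@%#***++++++******
******************%@@@@@@@@@@@@@@@@@@%##***++**+*####%
******************#@@@@@@@@@@@@@@@@@@@###%###%%%%@@@@@
******************#@@@@@@@@@@@@@@@@@@@@@@@@@@@@@@@@@@@
******************#@@@@@@@@@@@@@@@@@@@@@@@@@@@@@@@@@@@
******************#@@@@@@@@@@@@@@@@@@@@@@@@@@@@@@@@@@@
******************#%@@@@%%%%%%%#%@@@@@@@@@@@@@@@@@@@@@
*******************#%%%%*+*%%%%%%%@@@@@@@@@@@@@@@@@@@%
*******************###%%*+*%%%%#*#@@@@@@@@@@%%##******
*******************#%%%#**#%%%%#**%@%%%#********+*+***
[310.83636131 138.83564812]
[314.88924067 148.44364523]
```

Two bars now stand across the slot at stations 4 and 3. Next is the clamp near (0.453, −0.381).

Call:
apply_moves(moves=[[-0.0046,-0.037,0,-1.8],[-0.0046,-0.037,0,-1.8],[-0.0046,-0.037,0,-1.8],[-0.0046,-0.037,0,-1.8],[-0.0046,-0.037,0,-1.8]], fingers=110)

```text
time: 40.3
position: [0.5014, 0.0285, 0.2171]
eef_rot: [-0.001, 0.019, 1.0, 0.0]
contact_force: [1.4, -0.1, 0.1]
width: 0.0486
grip_force: 0.0
```

Call:
apply_moves(moves=[[-0.0046,-0.037,0,-1.8],[-0.0046,-0.037,0,-1.8],[-0.0046,-0.037,0,-1.8],[-0.0046,-0.037,0,-1.8],[-0.0046,-0.037,0,-1.8]])

```text
time: 40.72
position: [0.4785, -0.1565, 0.2172]
eef_rot: [-0.001, 0.097, 0.995, 0.0]
contact_force: [0.4, 0.2, 0.2]
width: 0.0485
grip_force: 0.0
```

Call:
apply_moves(moves=[[-0.0046,-0.037,0,-1.8],[-0.0046,-0.037,0,-1.8],[-0.0046,-0.037,0,-1.8],[-0.0046,-0.037,0,-1.8],[-0.0046,-0.037,0,-1.8]])

```text
time: 41.13
position: [0.4556, -0.3414, 0.2169]
eef_rot: [-0.001, 0.175, 0.984, 0.001]
contact_force: [1.5, 0.2, 0.1]
width: 0.0488
grip_force: 0.0
```

Call:
apply_moves(moves=[[-0.0046,-0.037,0,-1.8],[0,0,-0.03,0],[0,0,-0.03,0],[0,0,0,0],[0,0,0,0]])

```text
time: 41.55
position: [0.4503, -0.3752, 0.1552]
eef_rot: [-0.003, 0.19, 0.982, 0.002]
contact_force: [0.3, 0.6, -0.4]
width: 0.0488
grip_force: 0.0
```

Call:
apply_moves(moves=[[0,0,0,0],[0,0,0,0],[0,0,0,0],[0,0,0,0],[0,0,0,0]])

```text
time: 41.97
position: [0.4529, -0.3774, 0.16]
eef_rot: [0.001, 0.19, 0.982, -0.001]
contact_force: [0.2, -0.2, -0.7]
width: 0.0482
grip_force: 0.0
```

Run:
```python
from h import *
s=snap('wrist','w22');st=monitor.read_state();print(st['position'],st['eef_rot'])
for b in bars(s,(150,5,500,330),amin=80):print(b)
hsv=cv2.cvtColor(np.array(s['frame']),cv2.COLOR_RGB2HSV);m=(hsv[...,1]>150)&((hsv[...,0]<6)|(hsv[...,0]>174))&(hsv[...,2]>80)
ys,xs=np.nonzero(m);print('red',xs.mean() if len(xs) else None,ys.mean() if len(ys) else None)
```

```text
[ 0.45272581 -0.37734009  0.15965903] [ 6.83873539e-04  1.89540569e-01  9.81872494e-01 -5.56882449e-04]
(array([324., 313.]), 541.3, -403.3, 43, 34, 67.3)
(array([418., 304.]), 572.8, -333.5, 127, 56, 38.9)
(array([218., 302.]), 488.8, -487.8, 94, 68, 68.1)
(array([299., 202.]), 448.5, -388.7, 53, 12, -22.4)
red 408.9710544452102 187.77050310130943
```

The clamp at px (299,202) is black and the red one is at (409,188). I grasp the black one.

Call:
apply_moves(moves=[[-0.0042,-0.0114,-0.03,-0.5],[0,0,-0.035,0],[0,0,-0.03,0],[0,0,-0.019,0],[0,0,0,0]])

```text
time: 42.43
position: [0.4451, -0.3853, 0.0396]
eef_rot: [-0.004, 0.194, 0.981, 0.003]
contact_force: [-1.0, 0.8, -0.5]
width: 0.0485
grip_force: 0.0
```

Call:
apply_moves(moves=[[0,0,0,0],[0,0,0,0],[0,0,0,0],[0,0,0,0],[0,0,0,0]])

```text
time: 42.85
position: [0.449, -0.3895, 0.0464]
eef_rot: [0.001, 0.194, 0.981, -0.001]
contact_force: [0.7, 0.2, -1.1]
width: 0.0483
grip_force: 0.0
```

Call:
apply_moves(moves=[[0,0,0,0],[0,0,0,0],[0,0,0,0],[0,0,0,0],[0,0,0,0]], fingers=255)

```text
time: 43.27
position: [0.4483, -0.3889, 0.045]
eef_rot: [0.0, 0.194, 0.981, -0.0]
contact_force: [-0.2, -1.5, 3.7]
width: 0.0109
grip_force: 59.5
```

Call:
apply_moves(moves=[[0,0,0.03,0],[0,0,0.035,0],[0,0,0.035,0],[0,0,0.035,0],[0,0,0.035,0]])

```text
time: 43.68
position: [0.4476, -0.388, 0.2155]
eef_rot: [-0.001, 0.194, 0.981, 0.0]
contact_force: [0.7, -0.7, -0.2]
width: 0.0107
grip_force: 59.0
```

Call:
apply_moves(moves=[[0.0084,0.0346,0,-5.05],[0.0084,0.0346,0,-5.05],[0.0084,0.0346,0,-5.05],[0.0084,0.0346,0,-5.05],[0.0084,0.0346,0,-5.05]])

```text
time: 44.1
position: [0.4897, -0.2138, 0.2141]
eef_rot: [-0.0, 0.406, 0.914, 0.0]
contact_force: [0.7, 0.4, -1.0]
width: 0.0109
grip_force: 59.1
```

Call:
apply_moves(moves=[[0.0084,0.0346,0,-5.05],[0.0084,0.0346,0,-5.05],[0.0084,0.0346,0,-5.05],[0.0084,0.0346,0,-5.05],[0.0084,0.0346,0,-5.05]])

```text
time: 44.52
position: [0.5317, -0.0407, 0.2141]
eef_rot: [-0.0, 0.596, 0.803, -0.0]
contact_force: [0.4, 0.2, -0.1]
width: 0.0105
grip_force: 59.1
```

Call:
apply_moves(moves=[[0.0084,0.0346,0,-5.05],[0.0079,0.0346,0,-5.05],[0,0,-0.04,0],[0,0,-0.038,0],[0,0,0,0]])

```text
time: 44.93
position: [0.5415, 0.0283, 0.1284]
eef_rot: [-0.007, 0.662, 0.75, -0.005]
contact_force: [-2.3, -0.1, -2.5]
width: 0.0106
grip_force: 59.0
```

Call:
apply_moves(moves=[[0,0,0,0],[0,0,0,0],[0,0,0,0],[0,0,0,0],[0,0,0,0]])

```text
time: 45.35
position: [0.5499, 0.026, 0.1389]
eef_rot: [0.002, 0.663, 0.749, 0.001]
contact_force: [-0.3, 0.9, -0.7]
width: 0.0111
grip_force: 59.0
```

Call:
apply_moves(moves=[[0,0,0,0],[0,0,0,0],[0,0,0,0],[0,0,0,0],[0,0,0,0]])

```text
time: 45.77
position: [0.5483, 0.0266, 0.1366]
eef_rot: [-0.0, 0.663, 0.749, -0.0]
contact_force: [0.2, -0.2, 0.0]
width: 0.0106
grip_force: 59.0
```

Call:
apply_moves(moves=[[0,0,-0.006,0],[0,0,-0.006,0],[0,0,-0.005,0],[0,0,-0.003,0],[0,0,0,0]])

```text
time: 46.18
position: [0.5473, 0.0267, 0.1151]
eef_rot: [-0.001, 0.662, 0.749, -0.001]
contact_force: [0.4, -0.7, -1.9]
width: 0.0109
grip_force: 59.0
```

Call:
apply_moves(moves=[[0,0,-0.003,0],[0,0,-0.003,0],[0,0,-0.003,0],[0,0,0,0],[0,0,0,0]])

```text
time: 46.6
position: [0.5482, 0.0266, 0.1074]
eef_rot: [-0.0, 0.663, 0.749, -0.0]
contact_force: [-0.2, 0.3, -1.2]
width: 0.0106
grip_force: 59.0
```

Call:
apply_moves(moves=[[0,0,-0.003,0],[0,0,-0.003,0],[0,0,-0.002,0],[0,0,0,0],[0,0,0,0]])

```text
time: 47.02
position: [0.5481, 0.0266, 0.0993]
eef_rot: [-0.0, 0.662, 0.749, -0.0]
contact_force: [0.5, 1.1, -0.9]
width: 0.011
grip_force: 59.0
```

Call:
apply_moves(moves=[[-0.002,0.0164,0,0],[-0.0024,0.02,0,0],[-0.0024,0.02,0,0],[-0.0024,0.02,0,0],[-0.0024,0.02,0,0]])

```text
time: 47.43
position: [0.5367, 0.1238, 0.0998]
eef_rot: [0.0, 0.663, 0.749, 0.0]
contact_force: [0.9, 0.9, -2.1]
width: 0.0109
grip_force: 59.0
```

Call:
apply_moves(moves=[[-0.0024,0.02,0,0],[-0.0024,0.02,0,0],[0,0,0,0],[0,0,0,0],[0,0,0,0]])

```text
time: 47.85
position: [0.5321, 0.1627, 0.0997]
eef_rot: [0.0, 0.662, 0.749, -0.0]
contact_force: [0.2, -1.0, -1.1]
width: 0.0105
grip_force: 59.0
```

Call:
apply_moves(moves=[[0,0,0,0],[0,0,0,0],[0,0,0,0],[0,0,0,0],[0,0,0,0]])

```text
time: 48.27
position: [0.5321, 0.1626, 0.0996]
eef_rot: [-0.0, 0.663, 0.749, -0.0]
contact_force: [0.3, 0.9, -0.1]
width: 0.0108
grip_force: 59.0
```

Run:
```python
from h import *
s=snap('wrist','w23');st=monitor.read_state();print(st['position'],rot(st['position']),st['contact_force'])
f=np.array(s['frame']).max(2)
print([(v,int(f[v,352])) for v in range(120,300,3)])
print('bar col 313',[(v,int(f[v,313])) for v in range(195,240,3)])
```

```text
[0.53202216 0.1626971  0.0996003 ] [547.9  96.6] [-0.54053842 -0.86113636 -1.33936064]
[(120, 165), (123, 90), (126, 30), (129, 30), (132, 28), (135, 29), (138, 20), (141, 11), (144, 10), (147, 15), (150, 24), (153, 29), (156, 27), (159, 27), (162, 26), (165, 24), (168, 24), (171, 23), (174, 22), (177, 16), (180, 22), (183, 129), (186, 153), (189, 152), (192, 153), (195, 153), (198, 152), (201, 151), (204, 150), (207, 150), (210, 150), (213, 149), (216, 149), (219, 148), (222, 147), (225, 147), (228, 147), (231, 147), (234, 125), (237, 16), (240, 20), (243, 19), (246, 16), (249, 16), (252, 17), (255, 16), (258, 15), (261, 19), (264, 21), (267, 22), (270, 20), (273, 26), (276, 22), (279, 25), (282, 20), (285, 22), (288, 22), (291, 23), (294, 22), (297, 22)]
bar col 313 [(195, 154), (198, 154), (201, 154), (204, 153), (207, 153), (210, 154), (213, 154), (216, 140), (219, 71), (222, 79), (225, 23), (228, 12), (231, 9), (234, 14), (237, 10)]
```

The bar's end shows the clamp about 2 mm behind the TCP, so I compensate with a small shift during the turn.

Call:
apply_moves(moves=[[-0.0002,0,0,6.92],[-0.0002,0,0,6.92],[-0.0002,0,0,6.92],[-0.0002,0,0,6.92],[-0.0002,0,0,6.92]])

```text
time: 48.73
position: [0.531, 0.163, 0.0996]
eef_rot: [-0.0, 0.407, 0.913, -0.0]
contact_force: [0.3, 0.3, -0.7]
width: 0.0111
grip_force: 59.1
```

Call:
apply_moves(moves=[[-0.0002,0,0,6.92],[-0.0002,0,0,6.92],[-0.0002,0,0,6.92],[-0.0002,0,0,6.92],[-0.0002,0,0,6.92]])

```text
time: 49.15
position: [0.53, 0.1629, 0.0996]
eef_rot: [-0.0, 0.117, 0.993, -0.0]
contact_force: [-0.4, 0.7, 0.6]
width: 0.0107
grip_force: 59.1
```

Call:
apply_moves(moves=[[0,0,0,6.92],[0,0,0,6.92],[0,0,0,6.92],[0,0,-0.0015,0],[0,0,0,0]])

```text
time: 49.57
position: [0.5298, 0.1629, 0.0978]
eef_rot: [-0.0, -0.059, 0.998, -0.0]
contact_force: [-0.6, 0.1, -2.0]
width: 0.0106
grip_force: 59.1
```

Call:
apply_moves(moves=[[0,0,0,0],[0,0,0,0],[0,0,0,0],[0,0,0,0],[0,0,0,0]], fingers=160)

```text
time: 49.98
position: [0.5301, 0.1631, 0.0982]
eef_rot: [0.0, -0.061, 0.998, 0.0]
contact_force: [-0.1, 0.5, -0.2]
width: 0.0317
grip_force: 0.0
```

Call:
apply_moves(moves=[[0,0,0.02,0],[0,0,0.03,0],[0,0,0.035,0],[0,0,0.035,0],[0,0,0,0]])

```text
time: 50.4
position: [0.535, 0.1638, 0.2269]
eef_rot: [0.008, -0.061, 0.998, 0.001]
contact_force: [0.5, -0.8, -0.1]
width: 0.0319
grip_force: 0.0
```

Station 2 is done. Last clamp near (0.549, −0.399); I use φ = −57° to keep the wrist joint in range.

Call:
apply_moves(moves=[[0.0009,-0.0252,0,-7],[0.0009,-0.0252,0,-7],[0.0009,-0.0252,0,-7],[0.0009,-0.0252,0,-7],[0.0009,-0.0252,0,-7]], fingers=110)

```text
time: 50.82
position: [0.5344, 0.036, 0.2181]
eef_rot: [0.0, 0.245, 0.97, 0.0]
contact_force: [1.2, -0.2, 0.0]
width: 0.0487
grip_force: 0.0
```

Call:
apply_moves(moves=[[0.0009,-0.0252,0,-7],[0.0009,-0.0252,0,-7],[0.0009,-0.0252,0,-7],[0.0009,-0.0252,0,-7],[0.0009,-0.0252,0,-7]])

```text
time: 51.23
position: [0.5389, -0.0902, 0.218]
eef_rot: [0.0, 0.525, 0.851, 0.0]
contact_force: [1.0, 0.5, 1.0]
width: 0.0483
grip_force: 0.0
```

Call:
apply_moves(moves=[[0.0009,-0.0252,0,-7],[0.0009,-0.0252,0,-7],[0.0009,-0.0252,0,-7],[0.0009,-0.0252,0,-7],[0.0009,-0.0252,0,-7]])

```text
time: 51.65
position: [0.5433, -0.2162, 0.218]
eef_rot: [0.0, 0.757, 0.653, 0.0]
contact_force: [-0.5, 0.3, 0.2]
width: 0.0479
grip_force: 0.0
```

Call:
apply_moves(moves=[[0.0009,-0.0252,0,-7],[0.0009,-0.0252,0,-7],[0.0009,-0.0252,0,-7],[0.0009,-0.0252,0,-7],[0.0009,-0.0252,0,-7]])

```text
time: 52.07
position: [0.5478, -0.3422, 0.2179]
eef_rot: [-0.0, 0.918, 0.396, 0.0]
contact_force: [1.0, 0.1, -0.1]
width: 0.0486
grip_force: 0.0
```

Call:
apply_moves(moves=[[0.0009,-0.0252,0,-7],[0.0009,-0.0252,0,-7],[0,0,-0.03,0],[0,0,-0.03,0],[0,0,0,0]])

```text
time: 52.48
position: [0.546, -0.3889, 0.1504]
eef_rot: [-0.006, 0.959, 0.283, -0.003]
contact_force: [-1.9, 1.5, -1.7]
width: 0.0485
grip_force: 0.0
```

Call:
apply_moves(moves=[[0,0,0,0],[0,0,0,0],[0,0,0,0],[0,0,0,0],[0,0,0,0]])

```text
time: 52.9
position: [0.5508, -0.3919, 0.1604]
eef_rot: [0.002, 0.959, 0.284, 0.001]
contact_force: [0.4, 0.4, 0.7]
width: 0.0485
grip_force: 0.0
```

Run:
```python
from h import *
s=snap('wrist','w24');st=monitor.read_state();print(st['position'],st['eef_rot'],st['q'][5])
for b in bars(s,(150,5,500,330),amin=80):print(b)
hsv=cv2.cvtColor(np.array(s['frame']),cv2.COLOR_RGB2HSV);m=(hsv[...,1]>150)&((hsv[...,0]<6)|(hsv[...,0]>174))&(hsv[...,2]>80)
ys,xs=np.nonzero(m);print('red',xs.mean() if len(xs) else None,ys.mean() if len(ys) else None)
d=snap('side','sd24');asc(d,np.append(RR@[.5482,.149],.09),30,22,40,34,2)
```

```text
[ 0.55055773 -0.39175103  0.15996233] [1.26453724e-03 9.58819330e-01 2.84012861e-01 7.66407424e-04] 0.24846810319906484
(array([419., 302.]), 517.7, -515.3, 128, 56, -86.1)
(array([213., 305.]), 440.2, -357.6, 93, 68, -57.3)
(array([334., 208.]), 554.3, -405.9, 53, 13, 36.0)
red 169.5506512301013 223.62373371924747
ref px 315 151
%%%%%%%#%%%%#%%#%%###%##%%#####%%##
#%%#%%#%#%%%%#%%#%%%#%%%%##%###%%#%
%%%#%#%%#%%%%#%%%%##%%######%%%####
%%%%%#%%%%%%%%#%%#%%%%#%#%##%%%@@@%
#%%##%%%%%#%%%%%%%%%#%##%%%@@@@@@@@
%%%%%%%#%%%%%%#%#%##%%##%%@@@@@@@@@
#%#%%#%%#%%%%##%##%%%%#%%@@@@@@@@@@
#%%%#%%#%%#%%%##%%%##%%%@@@@@@@@@@@
%%%%%%#%#%#%#%#%%%%%#%%@@@@@@@@@@@@
#%%%##%%%#%%%#%%#%##%#%@@@@@@@@@@@@
%%%#####%%#%%#%%%%%%%#@@@@@@@@@@@@@
%#%%%%%%%####%#%%#%%%%@@@@@@@@@@@@@
#%%%%%%%%%%%%%%#%%%%%@@@%%%@@@@@@@@
#%%%%%##%%%#%%#%%##%%@@@%%%@@@@@@@@
%%%##%#%#%##%%%#%%%%%@@@%%%@@@@@@@@
%%%%%%%#%%###%#%#%%%#@@@@%%@@@@@@@@
%%%%%%%%#%%%#%#%%%##%@@@@@@@@@@@@@@
=#%%#%#%#%%#%#%%%%###@@@@@@@@@@@@@@
==*%#%%%%%##%%%%%%%%#@@@@@@@@@@@@@@
===+###%%%%#%%%%#%%%%%@@@@@@@@@@@@@
=====###%###%#%#%%#%%%@@@@@@@@@@@@@
======*#%%%%%%%%%%#%%%@@@@@@@@@@@@@
+======+%%%%##%%%%%%%%@@@@@@@@@@@@@
+========#%#####%%%%%%%@@@@@@@@@@@@
*=========+%%%%%%%%#%#%@@@@@@@@@@@@
#==========+#%%#%%%%%#%%@@@@@@@@@@@
#+===========#%##%%%%%%%@@@@@@@@@@@
#*============+%%%#%%%%#%@@@@@@@@@@
```

The last black clamp is at (0.554, −0.406), bar at 36°; red is far off at px (170,224). I grasp the black one.

Call:
apply_moves(moves=[[0.0045,-0.0143,-0.03,3],[0,0,-0.035,0],[0,0,-0.03,0],[0,0,-0.0175,0],[0,0,0,0]])

```text
time: 53.42
position: [0.5509, -0.4026, 0.0397]
eef_rot: [-0.005, 0.951, 0.309, -0.003]
contact_force: [-0.5, 0.8, -1.2]
width: 0.0485
grip_force: 0.0
```

Call:
apply_moves(moves=[[0,0,0,0],[0,0,0,0],[0,0,0,0],[0,0,0,0],[0,0,0,0]])

```text
time: 53.83
position: [0.5553, -0.4066, 0.0477]
eef_rot: [0.002, 0.951, 0.309, 0.001]
contact_force: [-0.2, -0.5, 0.6]
width: 0.0487
grip_force: 0.0
```

Call:
apply_moves(moves=[[0,0,0,0],[0,0,0,0],[0,0,0,0],[0,0,0,0],[0,0,0,0]])

```text
time: 54.25
position: [0.5542, -0.4056, 0.0456]
eef_rot: [-0.0, 0.951, 0.309, -0.0]
contact_force: [1.0, -0.2, 0.1]
width: 0.0486
grip_force: 0.0
```

Call:
apply_moves(moves=[[0,0,0,0],[0,0,0,0],[0,0,0,0],[0,0,0,0],[0,0,0,0]], fingers=255)

```text
time: 54.67
position: [0.5543, -0.4057, 0.0456]
eef_rot: [0.0, 0.951, 0.309, 0.0]
contact_force: [0.1, -0.0, 0.6]
width: 0.0108
grip_force: 59.3
```

Call:
apply_moves(moves=[[0,0,0.03,0],[0,0,0.035,0],[0,0,0.035,0],[0,0,0.035,0],[0,0,0.035,0]])

```text
time: 55.08
position: [0.5539, -0.4053, 0.2168]
eef_rot: [-0.0, 0.951, 0.309, -0.0]
contact_force: [0.3, -1.0, -0.4]
width: 0.0107
grip_force: 59.0
```

Call:
apply_moves(moves=[[-0.0005,0.036,0,5.08],[-0.0005,0.036,0,5.08],[-0.0005,0.036,0,5.08],[-0.0005,0.036,0,5.08],[-0.0005,0.036,0,5.08]])

```text
time: 55.5
position: [0.5512, -0.224, 0.2154]
eef_rot: [-0.0, 0.859, 0.512, -0.0]
contact_force: [0.6, 0.0, -1.3]
width: 0.0107
grip_force: 59.2
```

Call:
apply_moves(moves=[[-0.0005,0.036,0,5.08],[-0.0005,0.036,0,5.08],[-0.0005,0.036,0,5.08],[-0.0005,0.036,0,5.08],[-0.0005,0.036,0,5.08]])

```text
time: 55.92
position: [0.5487, -0.0439, 0.2155]
eef_rot: [-0.0, 0.725, 0.688, -0.0]
contact_force: [0.2, -0.8, -1.0]
width: 0.0104
grip_force: 59.2
```

Call:
apply_moves(moves=[[-0.0005,0.036,0,5.08],[-0.0005,0.0363,0,5.08],[0,0,-0.04,0],[0,0,-0.039,0],[0,0,0,0]])

```text
time: 56.33
position: [0.5415, 0.0283, 0.1288]
eef_rot: [-0.007, 0.662, 0.749, -0.005]
contact_force: [-3.2, 0.2, -2.9]
width: 0.0111
grip_force: 59.1
```

Call:
apply_moves(moves=[[0,0,0,0],[0,0,0,0],[0,0,0,0],[0,0,0,0],[0,0,0,0]])

```text
time: 56.75
position: [0.5499, 0.026, 0.1389]
eef_rot: [0.002, 0.663, 0.748, 0.001]
contact_force: [0.4, 0.4, -1.1]
width: 0.0109
grip_force: 59.1
```

Call:
apply_moves(moves=[[0,0,0,0],[0,0,0,0],[0,0,0,0],[0,0,0,0],[0,0,0,0]])

```text
time: 57.17
position: [0.5482, 0.0266, 0.1366]
eef_rot: [-0.0, 0.663, 0.749, -0.0]
contact_force: [-1.0, 0.0, -1.2]
width: 0.0106
grip_force: 59.1
```

Identical to the last good entry, so I lower it in.

Call:
apply_moves(moves=[[0,0,-0.006,0],[0,0,-0.006,0],[0,0,-0.005,0],[0,0,-0.003,0],[0,0,0,0]])

```text
time: 57.58
position: [0.5472, 0.0267, 0.1151]
eef_rot: [-0.001, 0.663, 0.749, -0.001]
contact_force: [-0.1, -0.4, -1.3]
width: 0.0109
grip_force: 59.1
```

Call:
apply_moves(moves=[[0,0,-0.003,0],[0,0,-0.003,0],[0,0,-0.003,0],[0,0,0,0],[0,0,0,0]])

```text
time: 58.0
position: [0.5481, 0.0266, 0.1074]
eef_rot: [-0.0, 0.663, 0.749, -0.0]
contact_force: [-0.0, 0.2, -1.3]
width: 0.0107
grip_force: 59.1
```

Call:
apply_moves(moves=[[0,0,-0.003,0],[0,0,-0.003,0],[0,0,-0.0015,0],[0,0,0,0],[0,0,0,0]])

```text
time: 58.42
position: [0.5481, 0.0266, 0.0999]
eef_rot: [-0.0, 0.663, 0.749, -0.0]
contact_force: [-0.4, 0.0, -1.0]
width: 0.0109
grip_force: 59.1
```

Call:
apply_moves(moves=[[-0.0006,0.0048,0,0],[-0.0024,0.02,0,0],[-0.0024,0.02,0,0],[-0.0024,0.02,0,0],[-0.0024,0.02,0,0]])

```text
time: 58.83
position: [0.538, 0.1125, 0.1003]
eef_rot: [0.0, 0.663, 0.748, 0.0]
contact_force: [0.4, 0.1, -1.1]
width: 0.0109
grip_force: 59.1
```

Call:
apply_moves(moves=[[0,0,0,0],[0,0,0,0],[0,0,0,0],[0,0,0,0],[0,0,0,0]])

```text
time: 59.25
position: [0.5383, 0.1106, 0.1002]
eef_rot: [0.0, 0.663, 0.748, -0.0]
contact_force: [0.6, -0.2, -0.9]
width: 0.0107
grip_force: 59.1
```

Call:
apply_moves(moves=[[0,0,0,0],[0,0,0,0],[0,0,0,0],[0,0,0,0],[0,0,0,0]])

```text
time: 59.67
position: [0.5381, 0.1113, 0.1001]
eef_rot: [-0.0, 0.663, 0.749, -0.0]
contact_force: [0.1, 0.4, -1.0]
width: 0.0107
grip_force: 59.1
```

Run:
```python
from h import *
s=snap('wrist','w25');st=monitor.read_state();print(st['position'],rot(st['position']),st['contact_force'])
f=np.array(s['frame']).max(2)
print([(v,int(f[v,352])) for v in range(225,246,3)])
print('bar col 313',[(v,int(f[v,313])) for v in range(195,240,3)])
# bars of stations 2..4 in view: columns at several rows
for b in bars(s,(240,0,420,232),z=.1,amin=60):print(b)
for q in ((.5482,.0972),(.5482,.1492)):print(np.round(RR@q,4),proj(s,np.append(RR@q,.1)))
```

```text
[0.53805912 0.11136002 0.1000989 ] [547.6  45. ] [ 0.52627334 -0.08393183 -1.04357839]
[(225, 151), (228, 150), (231, 150), (234, 128), (237, 16), (240, 19), (243, 16)]
bar col 313 [(195, 153), (198, 153), (201, 153), (204, 153), (207, 153), (210, 153), (213, 153), (216, 106), (219, 73), (222, 80), (225, 11), (228, 13), (231, 11), (234, 12), (237, 10)]
(array([315., 227.]), 534.1, 139.4, 10, 3, 6.8)
(array([341., 156.]), 537.9, 168.4, 62, 21, 6.8)
(array([340.,  22.]), 531.6, 208.4, 57, 17, 6.8)
[0.5323 0.1633] [317.79173294 165.77373745]
[0.5259 0.2149] [317.68365519   4.73904136]
```

Call:
apply_moves(moves=[[-0.0002,0,0,6.92],[-0.0002,0,0,6.92],[-0.0002,0,0,6.92],[-0.0002,0,0,6.92],[-0.0002,0,0,6.92]])

```text
time: 60.13
position: [0.537, 0.1115, 0.1001]
eef_rot: [-0.0, 0.408, 0.913, -0.0]
contact_force: [-0.5, 0.0, -1.4]
width: 0.0108
grip_force: 59.2
```

Call:
apply_moves(moves=[[-0.0002,0,0,6.92],[-0.0002,0,0,6.92],[-0.0002,0,0,6.92],[0,0,0,6.92],[0,0,0,6.92]])

```text
time: 60.55
position: [0.5364, 0.1115, 0.1001]
eef_rot: [-0.0, 0.118, 0.993, 0.0]
contact_force: [0.2, 0.4, -0.2]
width: 0.0108
grip_force: 59.2
```

Call:
apply_moves(moves=[[0,0,0,6.92],[0,0,0,6.92],[0,0,0,6.92],[0,0,-0.0015,0],[0,0,0,0]])

```text
time: 60.97
position: [0.5363, 0.1114, 0.0983]
eef_rot: [-0.0, -0.059, 0.998, -0.0]
contact_force: [0.6, -0.1, -0.9]
width: 0.0106
grip_force: 59.2
```

Call:
apply_moves(moves=[[0,0,0,0],[0,0,0,0],[0,0,0,0],[0,0,0,0],[0,0,0,0]], fingers=160)

```text
time: 61.38
position: [0.5366, 0.1114, 0.0988]
eef_rot: [0.0, -0.06, 0.998, -0.0]
contact_force: [-0.4, -0.1, 0.2]
width: 0.0319
grip_force: 0.0
```

Call:
apply_moves(moves=[[0,0,0.02,0],[0,0,0.03,0],[0,0,0.035,0],[0,0,0.035,0],[0,0,0.03,0]])

```text
time: 61.8
position: [0.5368, 0.1115, 0.2511]
eef_rot: [0.001, -0.06, 0.998, -0.0]
contact_force: [0.3, 0.1, 0.2]
width: 0.0315
grip_force: 0.0
```

Call:
apply_moves(moves=[[0,0,0.03,-7],[0,0,0.03,-7],[0,0,0.03,-7],[0,0,0,-7],[0,0,0,-7]])

```text
time: 62.22
position: [0.5379, 0.1115, 0.3423]
eef_rot: [0.003, 0.246, 0.969, 0.001]
contact_force: [-1.1, 0.3, -0.0]
width: 0.032
grip_force: 0.0
```

Call:
apply_moves(moves=[[0,0,0,-7],[0,0,0,-7],[0,0,0,-7],[0,0,0,-7],[0,0,0,-7]])

```text
time: 62.63
position: [0.5364, 0.1114, 0.3386]
eef_rot: [-0.0, 0.526, 0.85, -0.0]
contact_force: [0.1, 0.5, 0.4]
width: 0.0317
grip_force: 0.0
```

Call:
apply_moves(moves=[[0,0.03,0,-7],[0,0.03,0,-7],[0,0.03,0,-6],[0,0,0,0],[0,0,0,0]])

```text
time: 63.05
position: [0.5361, 0.2026, 0.3384]
eef_rot: [0.0, 0.662, 0.75, -0.0]
contact_force: [-0.1, -0.5, -0.2]
width: 0.0317
grip_force: 0.0
```

Call:
apply_moves(moves=[[0,0,0,0],[0,0,0,0],[0,0,0,0],[0,0,0,0],[0,0,0,0]], fingers=255)

```text
time: 63.47
position: [0.5366, 0.2007, 0.3387]
eef_rot: [0.0, 0.664, 0.748, 0.0]
contact_force: [-0.4, 0.0, 0.0]
width: 0.0002
grip_force: 0.0
```

Run:
```python
from h import *
s=snap('wrist','w26');st=monitor.read_state();print(st['position'],st['eef_rot'])
cv2.imwrite('pics/w26v.png',cv2.cvtColor(np.array(s['frame']),cv2.COLOR_RGB2BGR))
for i,y in enumerate((.0452,.0972,.1492,.2012)):
    for z in (.1,):
        print(i+1,[proj(s,np.append(RR@[.5482+dx,y],z)).round(0) for dx in(-.025,.025)])
```

```text
[0.53658038 0.2008026  0.33868287] [4.53891209e-05 6.63605877e-01 7.48082373e-01 1.87523100e-05]
1 [array([286., 244.]), array([330., 244.])]
2 [array([285., 201.]), array([330., 200.])]
3 [array([283., 153.]), array([331., 153.])]
4 [array([281., 102.]), array([331., 102.])]
```

View pics/w26v.png

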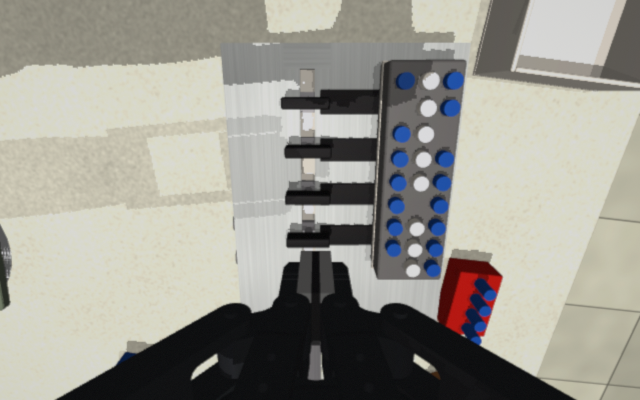

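All four bars lie across the slot at the lugs: rows 102, 151, 196 and 240, columns about 282–332, close to the predicted 102, 153, 201 and 244. Now I push the guard back, from its −y side.

Call:
apply_moves(moves=[[0.0036,-0.0388,0,0],[0.0036,-0.0388,0,0],[0.0036,-0.0388,0,0],[0.0036,-0.0388,0,0],[0.0036,-0.0388,0,0]])

```text
time: 63.93
position: [0.5543, 0.0056, 0.3389]
eef_rot: [0.0, 0.663, 0.748, 0.0]
contact_force: [1.4, 1.0, 1.2]
width: -0.0
grip_force: 0.0
```

Call:
apply_moves(moves=[[0.0036,-0.0388,0,0],[0.0036,-0.0388,0,0],[0.0036,-0.0388,0,0],[0,0,-0.03,0],[0,0,-0.03,0]])

```text
time: 64.35
position: [0.5669, -0.1127, 0.2807]
eef_rot: [0.003, 0.665, 0.747, 0.001]
contact_force: [1.5, 0.6, -0.6]
width: 0.0001
grip_force: 0.0
```

Call:
apply_moves(moves=[[0,0,-0.035,0],[0,0,-0.035,0],[0,0,-0.035,0],[0,0,-0.035,0],[0,0,0,0]])

```text
time: 64.77
position: [0.5592, -0.1073, 0.1305]
eef_rot: [-0.008, 0.663, 0.748, -0.003]
contact_force: [-2.3, 0.6, -0.9]
width: 0.0
grip_force: 0.0
```

Call:
apply_moves(moves=[[0,0,0,0],[0,0,0,0],[0,0,0,0],[0,0,0,0],[0,0,0,0]])

```text
time: 65.18
position: [0.5668, -0.1095, 0.1412]
eef_rot: [0.002, 0.663, 0.748, 0.001]
contact_force: [-0.8, -1.1, 0.5]
width: 0.0002
grip_force: 0.0
```

Now the push, 9 rows of 9 mm towards shaker +y.

Call:
apply_moves(moves=[[0,0,0,0],[-0.001,0.009,0,0],[-0.001,0.009,0,0],[-0.001,0.009,0,0],[-0.001,0.009,0,0]])

```text
time: 65.6
position: [0.5643, -0.0761, 0.1423]
eef_rot: [0.006, 0.663, 0.748, -0.0]
contact_force: [0.5, -6.6, 4.4]
width: -0.0004
grip_force: 3.1
```

Call:
apply_moves(moves=[[-0.001,0.009,0,0],[-0.001,0.009,0,0],[-0.001,0.009,0,0],[-0.001,0.009,0,0],[-0.001,0.009,0,0]])

```text
time: 66.02
position: [0.5552, -0.0262, 0.1377]
eef_rot: [-0.001, 0.663, 0.749, -0.0]
contact_force: [0.1, -0.1, -0.5]
width: 0.0003
grip_force: 0.0
```

Call:
apply_moves(moves=[[0,0,0,0],[0,0,0,0],[0,0,0,0],[0,-0.02,0.01,0],[0,-0.03,0.03,0]])

```text
time: 66.43
position: [0.5524, -0.0752, 0.1732]
eef_rot: [-0.006, 0.662, 0.749, -0.002]
contact_force: [0.4, -0.0, -0.6]
width: -0.0002
grip_force: 0.0
```

Call:
apply_moves(moves=[[0,-0.02,0.03,0],[0,0,0.03,0],[0,0,0.03,0],[0,0,0,0],[0,0,0,0]])

```text
time: 66.85
position: [0.5577, -0.0986, 0.2708]
eef_rot: [0.003, 0.664, 0.748, 0.001]
contact_force: [-0.8, -0.8, -1.0]
width: -0.0001
grip_force: 0.0
```

Call:
apply_moves(moves=[[0,0,0,0],[0,0,0,0],[0,0,0,0],[0,0,0,0],[0,0,0,0]])

```text
time: 67.27
position: [0.5557, -0.0972, 0.2669]
eef_rot: [-0.001, 0.663, 0.748, -0.0]
contact_force: [-0.2, 0.1, -0.6]
width: 0.0001
grip_force: 0.0
```

Run:
```python
from h import *
st=monitor.read_state();print(st['time'],st['position'],st['contact_force'])
s=snap('scene','sc27')
for n,Y in (('shut',-.0525),('open',-.1425)):
    p=np.append(RR@[.5482,Y],.134);print(n,proj(s,p).round(0))
asc(s,np.append(RR@[.5482,-.0975],.12),30,16,30,26,1)
```

```text
67.2667 [ 0.55574863 -0.09716532  0.26685984] [-0.16099363  0.07546391 -0.64195775]
shut [335. 196.]
open [299. 191.]
ref px 316 197
::::::::::::::::::::::::::::::::::::::::::::::::::::::::::::
:::::::::::::::::::::::::::::::::::.::::::::::::::::::::::::
:::.::::::::::::::::::::::::::::::::::::::::::::::::::::::::
:::::.::::::::::::::::::::::::::::::::::::::::::::::::::::::
::::::::::::::::::::::::::::::::::::::::::::::::::::::::::::
::::::::::::::::::::::::::::::::::::::::::::::::::::::::::::
::::::::::::::::::::::::::::::::::::::::::::::::::::::::::::
..::::::::::::::::::::::::::::::::::::::::::::::-----:::::::
:::::::::::::::::::::::::::::::::::::::::::::::-=++=-:::::::
:::::::::::::::::::::::::::::::::--:::::::::::-=+**+=-::::::
:::::::::::::::::::::::::::::::::----::::::::--+*##*=-::::::
::::::::::::::::::::::::::::::::----::::::::--=+###*=-::::::
::::::::::::::::::::::::::::::::---:--:::::---=*###*=-::::::
::::::::::::::::::::::::::::::::--:-:--------=+####*=--:::::
::::::::::::::::::::::::::::::::::-:::-:---==+*###*+=-:::::-
::::::::::::::::::::::::::::::::::::::----=++*####*+
[... 894 characters left out ...]
******++++++++++++++++++++++=
::::::::::::::::::::::::-=**##*******+++++++++++++++++++++++
::::::::::::::::::::::::-+*#####*****+++++++==++++++++++++++
:::::::::::::::::::::::--+*#####****++++++=======+===+++++++
:::::::::::::::::::::::-=+*#####***+++++++================++
:::::::::::::::::::::::-=**#####**+++++++===--==============
:::::::::::::::::::::::-=+***###**+++++++===================
:::::::::::::::::::::::-=+++**##**++++=+=============-====-=
:::::::::::::::::::::::-==++++***++++++======+++============
::::::::::::::::::::::--====+++*++++=+====+=================
::::::::::::::::::::::-=======+++================++=========
::::::::::::::::::::::-================================+=+==
```

The guard is shut: its bar is at px (335,195), where the shut position projects. The arm is clear and at rest, so I hand in.

```bash
python3 -c "
from cell import workorder
print(workorder.close_job())"
```

```text
the job is handed in; nothing more can be done
None
```

I handed the job in after about 67 s of the 210 s: the last pictures showed all four clamps locked across the slot at their own lugs and the guard shut over the pocket, but the hand-in returned no verdict.

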